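# Fit the blow-off nozzle into the bench air coupler

### The job

Fit the tapered blow-off nozzle from the rack into the bench air coupler: first pull the coupler's knurled sleeve down until the spring catch holds it back by itself and let go, then push the nozzle upright into the mouth, firmly but gently, until it trips the catch and the sleeve springs forward and locks it, and let go. Leave the other fittings and everything else on the bench where they are.

Things in the scene. Friction and masses are not known exactly. Their poses are not given: they have to be found in the camera images.
- coupler: Upright bench air coupler, fixed. Origin: centre of the underside of its 110 x 90 x 12 mm foot, on the bench; z up its axis; x to the side with the catch. Above the foot a riser, set by hand and NOT measured, carries the head: the round mouth (rim of the steel core tube, 28 mm outside) is on the axis 114 to 138 mm above this origin; feel or look for it. All else is given from the mouth.
- coupler_mouth (a point): Point on the coupler's axis 126 mm above the bench, mid range of the mouth's height; the true mouth is up to 12 mm above or below it. The mouth is a funnel, 27 mm narrowing in 6 mm to a 20.4 mm bore. Two jaws close the bore 10 mm below the mouth while the sleeve is forward; with it back they open.
- coupler_catch (a point): Point at the spring catch, 33 mm out on the coupler's +x side, at that same 126 mm. It is a flat upright strip 10 mm wide, bent in over the rim at its top to 14 mm from the axis, up to 10 mm above the mouth. A hook on it snaps over a tab of the sleeve. The nozzle's collar meets its sloping top 7 mm above the rim (5 to 10 N more) and pushes it aside 1 to 2 mm above the rim, so the sleeve jumps up.
- sleeve (a joint): Travel (m) of the knurled sleeve round the core tube, 42 mm in diameter, 32 mm long, upper edge 2 mm below the mouth: 0 forward (up), grows as pulled down; about 0.014 when the hook holds it, hard stop 0.017. Spring 5 N at 0, 9 N at 0.014; the catch adds a few N. Grip it from above across the coupler's y (clear of the catch), about 15 mm below the mouth.
- valve (a joint): Travel (m) of the spring valve inside the bore, a brass disc 25 mm below the mouth: 0 when the bore is empty, grows as the nozzle's plug pushes it down; 0.007 with the collar on the rim, about 0.004 when the nozzle is locked and let go. Its spring pushes up with 3 N at 0 and 6 N at 0.007, so a nozzle that is not locked rises again.
- nozzle_grip (a point): Blow-off nozzle: straight metal fitting 116 mm long, 0.1 to 0.2 kg: round grip body (26 mm diameter, 55 mm long), slender tapered tip above, plug below. Point: on its axis at mid grip, 68 mm above its lower end, 36 mm above the underside of its collar. z points to the tip. It stands upright, loosely, in a rack hole, collar on the rack's top.
- nozzle: The same nozzle, origin at the lower end of its plug. The collar is 36 mm in diameter, 5 mm thick, its underside 32 mm up. The plug below it is 17 mm in diameter with a 3 mm lead-in and a 8 mm neck for the jaws. Home, the collar bottoms rigidly on the coupler's rim; let go, the locked nozzle rides 2 to 3 mm higher. More than 35 N of push on the coupler damages it.
- rack: Fixed grey rack block 75 x 200 x 45 mm; origin at the centre of its underside, the three holes in a row along its y at -65, 0 and +65 mm, 21 mm wide. Which fitting is in which hole varies. To clear the neighbours, grip with the fingers across the rack's x.
- fan_nozzle: Another fitting in the rack, with a wide flat head (46 x 12 mm), 98 mm long; origin at its lower end. Leave it.
- blank: Blanking plug in the rack: short, with a thick round 30 mm head, 55 mm long; origin at its lower end. Leave it.
- glue: Small white glue bottle, 36 mm in diameter, 110 mm high, standing on the bench; origin at its base. Leave it.
- gear: White printed ring gear lying flat, 63 mm across, 12 mm high; origin at its underside. Leave it.
- bracket: Black printed angle bracket, 60 x 40 x 46 mm; origin at its underside. Leave it.
- scraper: Scraper 200 mm long lying on the bench; origin at its underside. Leave it.
- driver: Screwdriver lying on the bench; origin at its underside. Leave it.
There are look-alikes about, which are no part of the job. Of the things that look like the coupler, take the one that is farthest to the robot's right at the start. Leave any blue or yellow look-alike of the nozzle alone.

How it is judged (in metres and radians):
On the way:
1. the sleeve is held back by the catch alone, the robot off the coupler (value of joint sleeve above 0.0125 m and contact force between each of the fingers, the arm and coupler below 0.3 N), for 0.2 s.
At the end, for the whole second after the job is handed in: The sleeve is forward again (travel under 3 mm) with the nozzle locked in the coupler and pressing the valve in by more than 2.5 mm, upright within 0.12 rad, its grip point within 8 mm of the coupler's axis (value of joint sleeve below 0.003 m and horizontal distance between nozzle_grip and coupler below 0.008 m and value of joint valve above 0.0025 m and angle between nozzle_grip's own z axis and vertical below 0.12 rad); the robot touches nothing.
It fails at once if the nozzle is pressed on the coupler with more than 35 N (contact force between nozzle and coupler above 35 N).
It fails at once if another thing on the bench is moved by more than 20 mm (distance of any of fan_nozzle, blank, glue, gear, bracket, scraper, driver from where it was at the start of the episode above 0.02 m).
It also fails if it takes over 72 s, if anything falls off the work surface, if the arm or the gripper's body presses on something with over 40 N, if the wrist force passes 120 N, or if a joint passes its speed limit or range.

### The arm

A 7-joint arm with a two-finger parallel gripper is mounted at the origin on the work surface. World frame = base frame: x ahead of the robot, y to its left, z up, the work surface at z = 0. Lengths are in mm, angles in rad, forces in N, time in s.
With the tool pointing down it reaches from about 375 to 925 mm from the base axis. Payload 3.1 kg.
Tool frame: the origin (TCP) lies at the very end of the fingers, on their centre line; the grasp point (between the pads) lies env.grip_point_offset behind it (env.grip_point_offset is the distance from the TCP to the grasp point, in mm); z points along the fingers, y is the direction in which the jaws open and shut (so a half turn about z gives the same grasp; the last joint's range is limited). The gripper opens to 85 mm and grips with 20 to 120 N. Pads are 22 mm wide; open, the fingers measure 114 mm over their backs; the gripper's body (76 mm by 85 mm) begins 54 mm behind the grasp point. The pads swing forward as they close: fully open they stand 13 mm farther back than shut.
Start: joints at [1.076, 0.383, 0.044, 1.598, -0.018, 1.161, -0.05], TCP at [251.224, -599.49, 201.469] pointing down, gripper open.
Joint ranges: [-2.61, 2.61], [-0.41, 2.15], [-1.48, 1.57], [0, 2.5], [-1.57, 4.71], [0.05, 1.97], [-2.85, 2.85]. Speed limits (rad/s): [2.79, 2.79, 3.14, 3.14, 3.14, 3.14, 3.14].

### API

Orientations are given as a unit quaternion [w, x, y, z].
In Python, from workcell import observe, vision, env gives the robot as it stands.
- The arm moves only by the tool drive_tool, never from a script. Its argument "rows" is a list of rows, each an object of numbers: "tx", "ty", "tz": the shift along the tool's x, y, z in cm; "yaw": the turn about the tool's z in degrees. A call has 1 to 12 rows; each row is the pose to reach, as a shift and turn from the pose commanded when the call began, along the tool's axes at that moment; what a row does not reach only later rows make up. A row lasts 1/8 s, in which the tool goes at most 62.5 mm and 10.7 degrees, less where a joint would pass 70% of its speed; a pose out of reach is approached as far as the arm can. A call with a gripper value outside its range is refused whole. "claw" is the opening, from 0 (shut) to 1 (fully open), set as the call begins (left out, the last holds). The fingers move at their own pace and stop on an object; "force" is the grip in N (left out, the last holds). Time passes only in rows, so rows that repeat a pose let the fingers close. It gives the time, the measured TCP pose, the force and the opening at its end, in the units of the state.
- observe(): the state, without advancing time (a new reading comes with each control period).
- vision.get_image(name): name is "scene" or "top" or "wrist"; returns a dict with "img" (400x640x3 uint8, red, green, blue), "range_z" (400x640 float32, mm along the optical axis (not along the pixel's ray), 0 where there is no reading), "fx", "fy", "cx", "cy" (pixels), "extrinsics" (4x4, takes a point from camera to world coordinates). Camera axes: x right, y up, looking along -z (the intrinsics and any distortion apply to the point x, -y, -z); pixel columns grow to the right and rows downward; lengths in mm; the calibration is good to about 2 mm. A picture is of the moment at which its call begins.
- env.hand_in(): hands the job in, once; it reports no verdict.
The state is a dict: "clock": time; "joint_pos": joint angles; "qd": joint speeds; "joint_torque": joint torques, N m; "eef_pos": TCP position; "tool_rot": TCP orientation; "ft_force": force on the tool from outside, world axes, zero at the start; "torque": the same for the moment, N m; "grip_width": finger opening in mm.
Only numpy, scipy, OpenCV 4.12 (cv2) and the standard library are available. Lean on these libraries where they do the work, as an engineer would, in place of code of your own. Each camera call takes 0.05 s, during which the arm holds its last target.

## Working session

There is one attempt and no reset: what is moved stays moved. The work goes in short steps, Python scripts to look and compute and a tool call to move; the robot and the scene stay as the last step left them, time stands still between calls to the robot, and variables do not carry over. Pictures are saved under pics/ and viewed, and the job is handed in when it is done.

Besides the shell and the picture viewer there is one more tool, called after "Emit:" in YAML: its name, and indented under it one key for each argument. drive_tool: Moves the arm, as the interface text tells. Its arguments: {"type":"object","properties":{"rows":{"type":"array"},"claw":{"type":"number"},"force":{"type":"number"}},"required":["rows"]}

```bash
ls; mkdir -p pics
python3 - <<'E'
from workcell import observe, vision, env
import cv2, numpy as np
s=observe(); print(s); print(env.grip_point_offset)
for n in ["scene","top","wrist"]:
    d=vision.get_image(n); cv2.imwrite(f"pics/a_{n}.png",d["img"][:,:,::-1]); np.savez(f"pics/a_{n}.npz",**d)
    print(n,d["fx"],d["cx"],d["cy"],np.round(d["extrinsics"],3).tolist(), [k for k in d])
E
```

```text
pics
{'clock': 0.0, 'joint_pos': array([ 1.07621563,  0.38381928,  0.04382527,  1.59956538, -0.01785185,
        1.16116136, -0.04988431]), 'qd': array([ 0.00084463, -0.00057858, -0.00095137, -0.00144289, -0.00023329,
        0.00071272,  0.00157166]), 'joint_torque': array([-2.50374242e-04, -4.33459389e+01,  1.02466397e+00, -2.49513835e+01,
        1.05986424e-02,  1.14275567e-02, -8.32714335e-06]), 'eef_pos': array([ 250.78957783, -598.58686507,  200.10124796]), 'tool_rot': array([-1.23511185e-03,  9.80372180e-01,  1.97151587e-01, -3.38977186e-04]), 'ft_force': array([ 0.68829957, -0.1674739 , -0.37546629]), 'torque': array([-0.00743798,  0.04630275, -0.01755256]), 'grip_width': 85.83705204121374}
18.700000000000003
scene 473.8335366079982 323.3685514470699 201.7119482356117 [[-0.847, -0.344, 0.405, 1080.646], [0.531, -0.565, 0.631, 892.952], [0.012, 0.75, 0.661, 996.922], [0.0, 0.0, 0.0, 1.0]] ['img', 'range_z', 'fx', 'fy', 'cx', 'cy', 'extrinsics']
top 402.36276068779665 322.81803406598385 206.44965336485137 [[0.017, 0.997, -0.076, 454.502], [-1.0, 0.015, -0.024, 23.817], [-0.023, 0.076, 0.997, 1171.658], [0.0, 0.0, 0.0, 1.0]] ['img', 'range_z', 'fx', 'fy', 'cx', 'cy', 'extrinsics']
wrist 355.7752932439753 317.28541288915574 195.4120863477211 [[0.387, 0.884, 0.261, 317.043], [-0.922, 0.372, 0.107, -571.379], [-0.003, -0.282, 0.959, 371.355], [0.0, 0.0, 0.0, 1.0]] ['img', 'range_z', 'fx', 'fy', 'cx', 'cy', 'extrinsics']
```

View pics/a_scene.png

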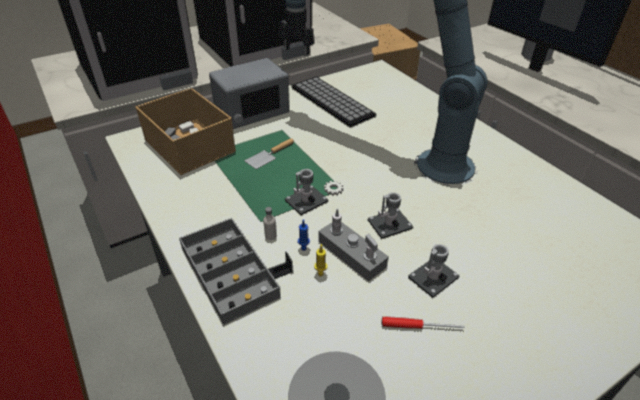

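View pics/a_top.png

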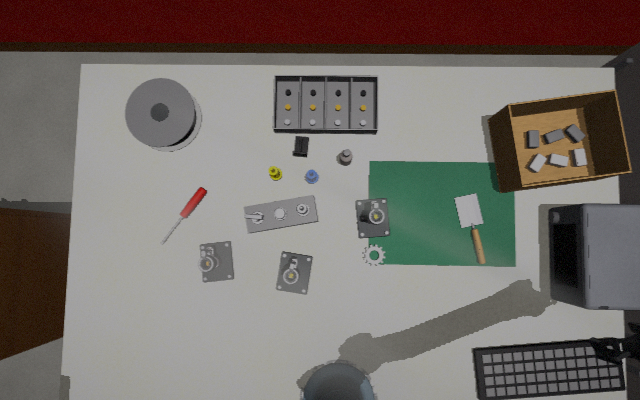

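View pics/a_wrist.png

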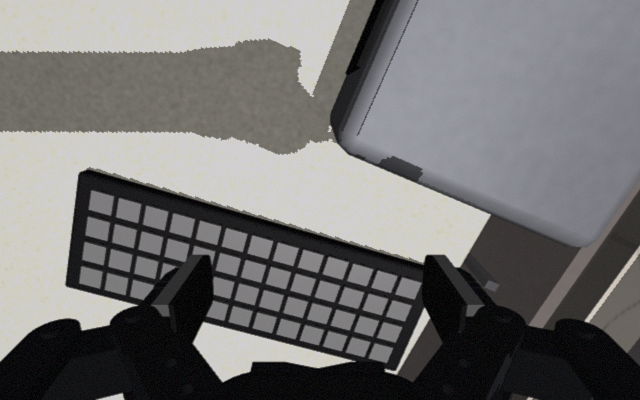

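Top view: three couplers at px (375,217), (293,272) and (210,262). Image right is −y, so mine is (375,217). The rack is at (281,214), with the tip-bearing nozzle in the right-hand hole, about (303,209). Next I'll zoom in and measure.

```bash
cat > h.py <<'E'
import numpy as np, cv2
def load(n):
    d=dict(np.load(n)); return d
def pts(d):
    z=d["range_z"]; v,u=np.mgrid[0:z.shape[0],0:z.shape[1]]
    c=np.stack([(u-d["cx"])/d["fx"]*z,-(v-d["cy"])/d["fy"]*z,-z,np.ones_like(z)],-1)
    w=(c@d["extrinsics"].T)[...,:3]; w[z==0]=np.nan; return w
E
python3 - <<'E'
from h import *
d=load("pics/a_top.npz"); w=pts(d)
for n,(u,v) in dict(mat=(340,260),coup=(375,217),coup2=(293,272),rackc=(279,214),noz=(303,209),fan=(256,216)).items():
    print(n,np.round(w[v,u],0))
def crop(n,u0,u1,v0,v1,k,o):
    im=cv2.imread(n)[v0:v1,u0:u1]; cv2.imwrite(o,cv2.resize(im,None,fx=k,fy=k,interpolation=cv2.INTER_CUBIC))
crop("pics/a_top.png",240,400,140,260,5,"pics/b_top.png")
crop("pics/a_scene.png",270,400,160,280,6,"pics/b_scene.png")
# cells
m=(w[...,2]>5)&(w[...,2]<250)
for nm,(u0,u1,v0,v1) in dict(coup=(350,400,190,245),rack=(240,325,190,240)).items():
    s=w[v0:v1,u0:u1].reshape(-1,3); 
    zz=s[:,2]; print(nm,np.histogram(zz[np.isfinite(zz)],bins=np.arange(-10,200,10)))
E
```

```text
mat [389.  -0.   3.]
coup [510. -90.  94.]
coup2 [362. 124. 113.]
rackc [516. 171.  68.]
noz [528. 102. 105.]
fan [507. 226. 109.]
coup (array([ 380, 1279,  764,    9,   36,    4,    7,    6,   18,   16,   23,
         25,  137,   35,    1,    0,    0,    0,    0,    0]), array([-10,   0,  10,  20,  30,  40,  50,  60,  70,  80,  90, 100, 110,
       120, 130, 140, 150, 160, 170, 180, 190]))
rack (array([ 866, 1432,   14,   12,   23, 1483,  116,   71,   30,   19,   11,
         82,   66,    4,    1,    0,    0,    0,    0,    0]), array([-10,   0,  10,  20,  30,  40,  50,  60,  70,  80,  90, 100, 110,
       120, 130, 140, 150, 160, 170, 180, 190]))
```

View pics/b_top.png

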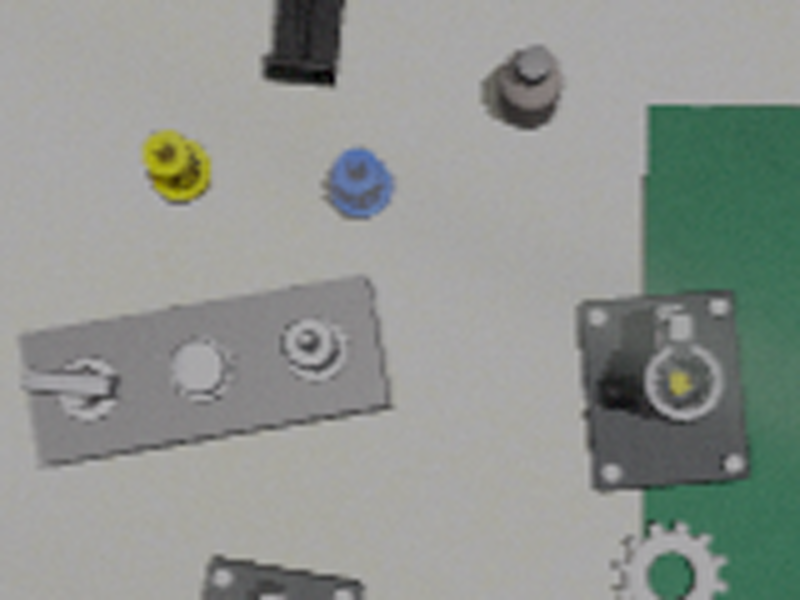

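View pics/b_scene.png

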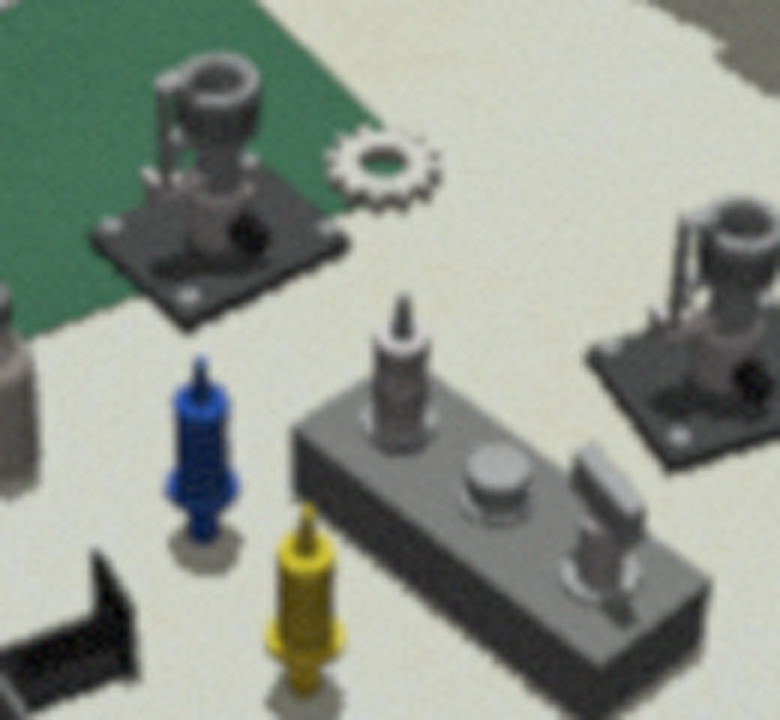

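Run:
```python
from h import *
d=load("pics/a_top.npz"); w=pts(d); E=d["extrinsics"]
print("bench z", np.nanmedian(w[290:330,230:270,2]), np.nanmedian(w[170:200,420:440,2]))
# foot by colour (dark on mat/bench)
im=d["img"].astype(int)
def proj(p):
    c=np.linalg.inv(E)@np.r_[p,1]; return np.array([d["fx"]*c[0]/-c[2]+d["cx"], d["fy"]*-c[1]/-c[2]+d["cy"]])
def ray(u,v,z):
    c=np.array([(u-d["cx"])/d["fx"],-(v-d["cy"])/d["fy"],-1]); r=E[:3,:3]@c; o=E[:3,3]; return o+r*(z-o[2])/r[2]
# foot corners from zoomed image (crop 240,140, x5)
f=lambda a,b:(240+(a+.5)/5-.5,140+(b+.5)/5-.5)
cs=np.array([ray(*f(*p),12) for p in [(578,302),(733,292),(748,477),(594,490)]])
print(np.round(cs,1), cs.mean(0)); 
print("edges",[np.linalg.norm(cs[i]-cs[(i+1)%4]).round(1) for i in range(4)])
ex=(cs[0]+cs[1]-cs[2]-cs[3])[:2]; print("yaw",np.degrees(np.arctan2(ex[1],ex[0])))
rk=np.array([ray(*f(*p),45) for p in [(20,333),(367,275),(391,406),(42,466)]])
print(np.round(rk,1),rk.mean(0),[np.linalg.norm(rk[i]-rk[(i+1)%4]).round(1) for i in range(4)])
ey=(rk[0]-rk[1]+rk[3]-rk[2])[:2]; print("rack y dir",np.degrees(np.arctan2(ey[1],ey[0])))
print("rim ctr@z=120", ray(*f(684,382),120), "collar/grip top @108", ray(*f(311,343),108))
s=w[190:245,350:400].reshape(-1,3); t=s[(s[:,2]>112)]
print(np.round(np.median(t,0),1), np.percentile(t[:,2],[10,50,90,99]))
```

```text
bench z 0.5872322739414813 1.9324864469272143
[[ 562.8  -41.4   12. ]
 [ 569.9 -130.7   12. ]
 [ 463.6 -139.8   12. ]
 [ 454.6  -51.8   12. ]] [512.72315085 -90.93681298  12.        ]
edges [np.float64(89.5), np.float64(106.7), np.float64(88.4), np.float64(108.7)]
yaw 5.1946089042378505
[[537.4 274.6  45. ]
 [573.2  79.3  45. ]
 [499.6  64.4  45. ]
 [462.7 259.8  45. ]] [518.20535774 169.50325247  45.        ] [np.float64(198.6), np.float64(75.1), np.float64(198.8), np.float64(76.1)]
rack y dir 100.53909723245222
rim ctr@z=120 [511.61104028 -91.05768584 120.        ] collar/grip top @108 [529.81558659 105.20959871 108.        ]
[517.1 -89.  116.9] [113.31275744 116.87734763 126.5096247  129.48880715]
```

Run:
```python
from h import *
d=load("pics/a_top.npz"); w=pts(d).reshape(-1,3)
for y in range(-700,0,50):
  r=[]
  for x in range(200,700,50):
    s=w[(abs(w[:,0]-x)<25)&(abs(w[:,1]-y)<25),2]; r.append(int(np.nanmax(s)) if len(s) else -1)
  print(y,r)
from workcell import observe
from scipy.spatial.transform import Rotation as R
s=observe(); q=s["tool_rot"]; M=R.from_quat(q[[1,2,3,0]]).as_matrix(); print(np.round(M,3))
p=s["eef_pos"]
print("shift tool cm", np.round(M.T@(np.array([430,-105,300])-p)/10,2))
d=load("pics/a_wrist.npz");E=d["extrinsics"]; print("cam in tool", np.round(M.T@(E[:3,3]-p),1), np.round(M.T@E[:3,:3],2))
```

```text
-700 [21, 6, 176, 176, 176, 176, 175, 175, 142, 144]
-650 [22, 279, 279, 175, 175, 176, 177, 176, 144, 139]
-600 [15, 340, 175, 175, 175, 176, 176, 176, 144, 34]
-550 [352, 376, 367, 7, 9, 8, 61, 53, 145, 36]
-500 [6, 7, 8, 8, 8, 7, 9, 9, 144, 11]
-450 [7, 8, 7, 6, 8, 10, 8, 7, 144, 144]
-400 [6, 7, 6, 6, 25, 24, 21, 9, 9, 8]
-350 [6, 10, 7, 6, 7, 16, 18, 9, 8, 7]
-300 [7, 7, 7, 7, 7, 6, 10, 8, 9, 9]
-250 [7, 6, 7, 6, 7, 8, 7, 7, 8, 6]
-200 [6, 6, 8, 7, 8, 8, 8, 9, 8, 8]
-150 [8, 7, 6, 7, 13, 19, 16, 17, 8, 8]
-100 [7, 6, 6, 8, 18, 19, 121, 130, 8, 9]
-50 [6, 5, 6, 5, 16, 21, 118, 104, 7, 67]
[[ 0.922  0.387 -0.001]
 [ 0.387 -0.922  0.002]
 [-0.    -0.002 -1.   ]]
shift tool cm [ 35.6  -38.63  -9.89]
cam in tool [  71.6   -0.  -171. ] [[ 0.    0.96  0.28]
 [ 1.   -0.    0.  ]
 [ 0.    0.28 -0.96]]
```

```bash
cat >> h.py <<'E'
def shift(target):
    from workcell import observe
    from scipy.spatial.transform import Rotation as R
    s=observe(); q=s["tool_rot"]; M=R.from_quat(q[[1,2,3,0]]).as_matrix(); p=s["eef_pos"]
    print("clk",s["clock"],"p",np.round(p,1),"xang",round(np.degrees(np.arctan2(M[1,0],M[0,0])),2),"zax",np.round(M[:,2],3),"F",np.round(s["ft_force"],1),"grip",round(s["grip_width"],1))
    if target is not None: print("shift cm",np.round(M.T@(np.array(target)-p)/10,2))
E
python3 -c "
from h import *
shift([512,-91,230])"
```

```text
clk 0.15 p [ 250.9 -598.7  200.3] xang 22.74 zax [-0.001  0.002 -1.   ] F [-0.  -1.1 -0. ] grip 85.3
shift cm [ 43.71 -36.74  -2.89]
```

Emit:
drive_tool:
  rows:
    - {"tx": 2,"ty": -4,"tz": -2,"yaw": 0}
    - {"tx": 6.5,"ty": -7.5,"tz": -2.9,"yaw": 4}
    - {"tx": 11,"ty": -11,"tz": -2.9,"yaw": 8}
    - {"tx": 16,"ty": -14.5,"tz": -2.9,"yaw": 12}
    - {"tx": 20.5,"ty": -18,"tz": -2.9,"yaw": 16}
    - {"tx": 25,"ty": -21.8,"tz": -2.9,"yaw": 17.5}
    - {"tx": 29.5,"ty": -25.4,"tz": -2.9,"yaw": 17.5}
    - {"tx": 34,"ty": -29,"tz": -2.9,"yaw": 17.5}
    - {"tx": 38.5,"ty": -32.6,"tz": -2.9,"yaw": 17.5}
    - {"tx": 42,"ty": -35.3,"tz": -2.9,"yaw": 17.5}
    - {"tx": 43.7,"ty": -36.7,"tz": -2.9,"yaw": 17.5}
    - {"tx": 43.7,"ty": -36.7,"tz": -2.9,"yaw": 17.5}

```text
clock: 1.65
eef_pos: [512.8, -89.7, 230.3]
tool_rot: [-0.0, 0.999, 0.048, -0.0]
ft_force: [0.3, -0.3, -0.3]
grip_width: 85.4
```

Run:
```python
from h import *
from workcell import vision
for n in ["wrist"]:
    d=vision.get_image(n); cv2.imwrite(f"pics/c_{n}.png",d["img"][:,:,::-1]); np.savez(f"pics/c_{n}.npz",**d)
shift([512,-91,230])
d=load("pics/c_wrist.npz"); w=pts(d)
print(np.nanmedian(w[:40,:40].reshape(-1,3),0))
im=d["img"][:,:,::-1][60:320,170:470]; cv2.imwrite("pics/c_crop.png",cv2.resize(im,None,fx=2.6,fy=2.3))
```

```text
clk 1.7 p [512.1 -91.9 230.1] xang 5.33 zax [-0.001 -0.    -1.   ] F [-0.5 -0.9 -0.2] grip 85.2
shift cm [ 0.   -0.09  0.01]
[620.67981892 187.10599643  36.751008  ]
```

View pics/c_wrist.png

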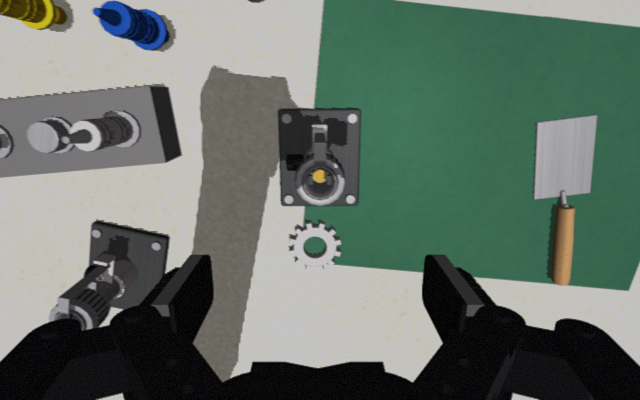

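Wrist view: target coupler at (320,160), mouth ring at about (320,183), catch strip above it at (320,140), image up being +x. I'll measure the rim by depth.

Run:
```python
from h import *
d=load("pics/c_wrist.npz"); w=pts(d)
im=d["img"][:,:,::-1][95:225,260:380]; cv2.imwrite("pics/c_crop.png",cv2.resize(im,None,fx=4.6,fy=4.6,interpolation=cv2.INTER_CUBIC))
print(np.round(w[155:215:3,320,:],0).tolist())
for v in range(176,206,4): print(v,[int(round(x)) if np.isfinite(x) else -1 for x in w[v,292:350:3,2]])
s=w[95:225,260:380].reshape(-1,3); zz=s[:,2]; h=np.histogram(zz[zz>80],bins=np.arange(80,140,2)); print(dict(zip(h[1],h[0])))
```

```text
[[536.0, -89.0, 126.0], [534.0, -90.0, 124.0], [532.0, -90.0, 125.0], [528.0, -90.0, 120.0], [525.0, -91.0, 115.0], [517.0, -91.0, 91.0], [514.0, -92.0, 91.0], [511.0, -92.0, 90.0], [509.0, -92.0, 92.0], [502.0, -93.0, 77.0], [502.0, -93.0, 86.0], [502.0, -93.0, 98.0], [502.0, -93.0, 107.0], [501.0, -93.0, 111.0], [499.0, -93.0, 115.0], [496.0, -93.0, 112.0], [493.0, -94.0, 114.0], [nan, nan, nan], [450.0, -99.0, 1.0], [447.0, -99.0, 1.0]]
176 [11, 113, 113, 114, 117, 112, 106, 91, 90, 91, 90, 91, 106, 112, 116, 114, 114, 113, 12, 10]
180 [12, 114, 113, 113, 115, 109, 106, 77, 91, 91, 91, 76, 106, 110, 114, 112, 114, 114, 10, 11]
184 [11, 114, 114, 113, 114, 111, 105, 89, 84, 83, 84, 90, 98, 111, 115, 113, 114, 113, 12, 11]
188 [11, 11, 115, 114, 115, 113, 110, 102, 98, 97, 97, 102, 109, 112, 117, 112, 113, 10, 10, 12]
192 [10, 12, 113, 114, 113, 116, 113, 112, 110, 111, 110, 110, 114, 117, 113, 114, 113, 11, 10, 11]
196 [11, 10, 11, 113, 113, 114, 112, 116, 113, 114, 115, 116, 114, 114, 113, 114, 11, 10, 13, 16]
200 [14, 10, 10, 11, 11, 113, 114, 112, 113, 114, 114, 114, 115, 114, 1
[... 240 characters left out ...]
nt64(40), np.int64(90): np.int64(138), np.int64(92): np.int64(38), np.int64(94): np.int64(21), np.int64(96): np.int64(28), np.int64(98): np.int64(28), np.int64(100): np.int64(33), np.int64(102): np.int64(52), np.int64(104): np.int64(95), np.int64(106): np.int64(99), np.int64(108): np.int64(57), np.int64(110): np.int64(159), np.int64(112): np.int64(640), np.int64(114): np.int64(410), np.int64(116): np.int64(71), np.int64(118): np.int64(17), np.int64(120): np.int64(22), np.int64(122): np.int64(30), np.int64(124): np.int64(218), np.int64(126): np.int64(38), np.int64(128): np.int64(0), np.int64(130): np.int64(0), np.int64(132): np.int64(0), np.int64(134): np.int64(0), np.int64(136): np.int64(0)}
```

View pics/c_crop.png

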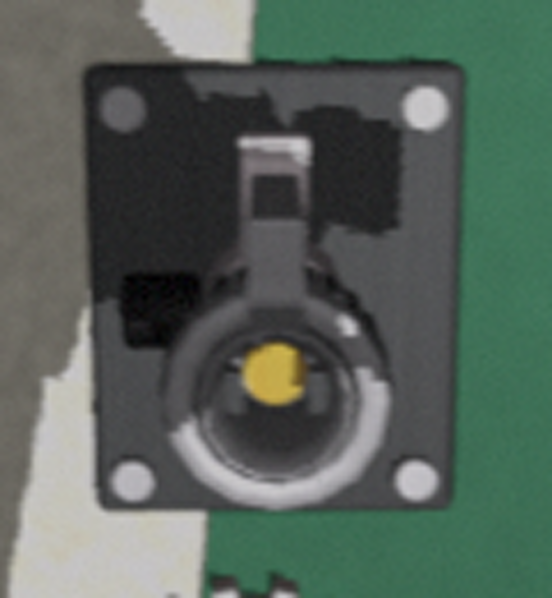

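Run:
```python
from h import *
from scipy.optimize import least_squares
d=load("pics/c_wrist.npz"); w=pts(d)
s=w[165:212,280:362].reshape(-1,3); t=s[(s[:,2]>111.5)&(s[:,2]<118)]
# angular outer edge
c=np.array([511,-91.])
for k in range(4):
    a=np.arctan2(t[:,1]-c[1],t[:,0]-c[0]); r=np.hypot(*(t[:,:2]-c).T)
    sel=[]
    for b in np.arange(-np.pi,np.pi,.15):
        m=(a>=b)&(a<b+.15)&(r<24)
        if m.sum()>3 and abs(b)>.6: i=np.where(m)[0]; sel.append(i[np.argsort(r[i])[-2]])
    sel=np.array(sel)
    f=least_squares(lambda p:np.hypot(t[sel,0]-p[0],t[sel,1]-p[1])-p[2],[*c,21],loss='soft_l1')
    c=f.x[:2]
print(f.x,len(sel),np.std(f.fun))
# valve disc
v=s[(s[:,2]>88)&(s[:,2]<93)]; print("disc",v.mean(0),len(v))
# foot corners via bolts/foot pts
ft=w[100:210,270:370].reshape(-1,3); im=d["img"][100:210,270:370].reshape(-1,3).astype(int)
m=(ft[:,2]>6)&(ft[:,2]<16)
r=cv2.minAreaRect(ft[m,:2].astype(np.float32)); print(r, np.median(ft[m,2]))
ca=ft[(ft[:,2]>122)&(ft[:,2]<128)]; print("catch",ca.mean(0),ca.min(0),ca.max(0))
```

```text
[511.93212964 -90.96049471  20.04519658] 34 0.5761671099997531
disc [511.13321377 -90.88895426  90.85841517] 161
((512.0758056640625, -90.94932556152344), (109.52665710449219, 90.001953125), 5.764067649841309) 10.754623880983956
catch [538.59727965 -88.35526341 125.12481018] [528.93976873 -93.88969139 122.15642815] [547.13076849 -82.95454605 127.37717453]
```

Axis is (512, −91) and yaw 5.5°, with foot rect 109.5×90 and foot centre matching the sleeve centre. The mouth is at about 116 (disc 91+25, catch top 125–126). Now I'll lower the gripper over the sleeve.

Emit:
drive_tool:
  rows:
    - {"tx": 0,"ty": -0.1,"tz": 4,"yaw": 0}
    - {"tx": 0,"ty": -0.1,"tz": 8,"yaw": 0}
    - {"tx": 0,"ty": -0.1,"tz": 11,"yaw": 0}
    - {"tx": 0,"ty": -0.1,"tz": 13.5,"yaw": 0}
    - {"tx": 0,"ty": -0.1,"tz": 15,"yaw": 0}
    - {"tx": 0,"ty": -0.1,"tz": 15,"yaw": 0}
    - {"tx": 0,"ty": -0.1,"tz": 15,"yaw": 0}

```text
clock: 2.58
eef_pos: [513.2, -91.8, 81.5]
tool_rot: [0.0, 0.999, 0.045, 0.001]
ft_force: [-0.3, 0.0, -0.1]
grip_width: 85.3
```

Emit:
drive_tool:
  rows:
    - {"tx": 0,"ty": 0,"tz": 0}
    - {"tx": 0,"ty": 0,"tz": 0}
    - {"tx": 0,"ty": 0,"tz": 0}
    - {"tx": 0,"ty": 0,"tz": 0}
    - {"tx": 0,"ty": 0,"tz": 0}
    - {"tx": 0,"ty": 0,"tz": 0}
  claw: 0
  force: 50

```text
invalid input at $.rows[0]: expected keys tx, ty, tz, yaw
```

Emit:
drive_tool:
  rows:
    - {"tx": 0,"ty": 0,"tz": 0,"yaw": 0}
    - {"tx": 0,"ty": 0,"tz": 0,"yaw": 0}
    - {"tx": 0,"ty": 0,"tz": 0,"yaw": 0}
    - {"tx": 0,"ty": 0,"tz": 0,"yaw": 0}
    - {"tx": 0,"ty": 0,"tz": 0,"yaw": 0}
    - {"tx": 0,"ty": 0,"tz": 0,"yaw": 0}
  claw: 0
  force: 50

```text
clock: 3.32
eef_pos: [512.8, -90.8, 80.8]
tool_rot: [-0.0, 0.999, 0.046, 0.0]
ft_force: [-1.0, 1.6, 4.8]
grip_width: 37.7
```

Emit:
drive_tool:
  rows:
    - {"tx": 0,"ty": 0,"tz": 0,"yaw": 0}
    - {"tx": 0,"ty": 0,"tz": 0,"yaw": 0}

```text
clock: 3.58
eef_pos: [512.8, -90.8, 80.7]
tool_rot: [-0.0, 0.999, 0.046, 0.0]
ft_force: [-0.6, 1.1, 4.1]
grip_width: 37.4
```

Run:
```python
from h import *
from workcell import vision
for n in ["wrist","scene"]:
    d=vision.get_image(n); cv2.imwrite(f"pics/d_{n}.png",d["img"][:,:,::-1]); np.savez(f"pics/d_{n}.npz",**d)
shift(None)
d=load("pics/d_scene.npz"); im=d["img"][:,:,::-1][120:240,250:370]; cv2.imwrite("pics/d_crop.png",cv2.resize(im,None,fx=5,fy=5,interpolation=cv2.INTER_CUBIC))
```

```text
clk 3.675 p [512.8 -90.8  80.6] xang 5.25 zax [ 0.001  0.    -1.   ] F [0.5 1.1 5.4] grip 37.9
```

View pics/d_wrist.png

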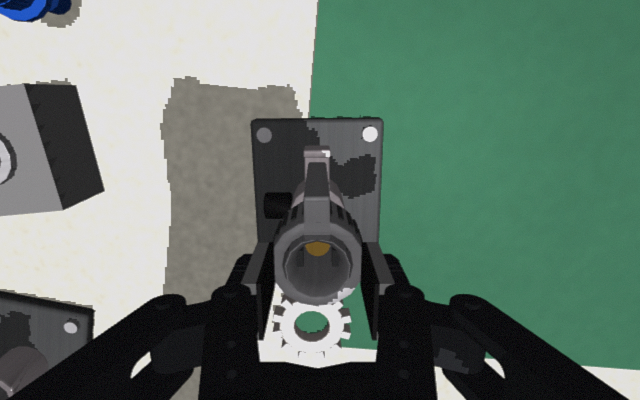

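View pics/d_crop.png

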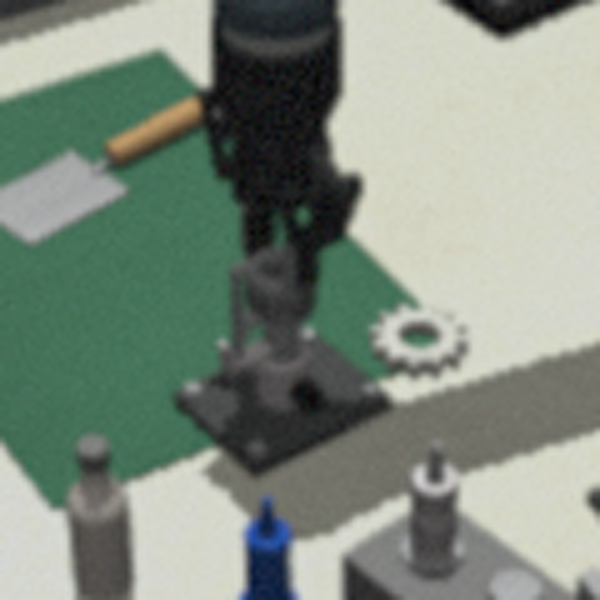

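The gripper is on the sleeve (centred in the wrist view at (318,262)). Pulling down in stages.

Emit:
drive_tool:
  rows:
    - {"tx": 0,"ty": 0,"tz": 0.2,"yaw": 0}
    - {"tx": 0,"ty": 0,"tz": 0.4,"yaw": 0}
    - {"tx": 0,"ty": 0,"tz": 0.6,"yaw": 0}
    - {"tx": 0,"ty": 0,"tz": 0.8,"yaw": 0}
    - {"tx": 0,"ty": 0,"tz": 0.8,"yaw": 0}

```text
clock: 4.3
eef_pos: [512.8, -90.8, 73.1]
tool_rot: [-0.0, 0.999, 0.046, 0.0]
ft_force: [0.1, 1.6, 7.2]
grip_width: 37.1
```

Emit:
drive_tool:
  rows:
    - {"tx": 0,"ty": 0,"tz": 0.2,"yaw": 0}
    - {"tx": 0,"ty": 0,"tz": 0.4,"yaw": 0}
    - {"tx": 0,"ty": 0,"tz": 0.5,"yaw": 0}
    - {"tx": 0,"ty": 0,"tz": 0.5,"yaw": 0}

```text
clock: 4.8
eef_pos: [512.8, -90.8, 68.0]
tool_rot: [-0.0, 0.999, 0.046, 0.0]
ft_force: [-0.3, 1.5, 6.5]
grip_width: 37.6
```

```bash
cat >> h.py <<'E'
def sleeve(tag):
    from workcell import vision
    d=vision.get_image("wrist"); cv2.imwrite(f"pics/{tag}.png",d["img"][:,:,::-1]); np.savez(f"pics/{tag}.npz",**d)
    w=pts(d).reshape(-1,3); r=np.hypot(w[:,0]-512,w[:,1]+91)
    a=np.degrees(np.arctan2(w[:,1]+91,w[:,0]-512))
    for lo,hi in [(11,14),(15,17),(17,20)]:
        m=(r>lo)&(r<hi)&(abs(a)>50)&(w[:,2]>60)&(w[:,2]<130); print(lo,hi,m.sum(),np.round(np.percentile(w[m,2],[10,25,50,75,90]),1) if m.sum() else '')
    m=(r<5)&(w[:,2]>60)&(w[:,2]<130); print("disc",m.sum(),np.round(np.median(w[m,2]),1) if m.sum() else '')
E
python3 -c "
from h import *
sleeve('e_wrist'); shift(None)"
```

```text
11 14 1467 [107.5 112.2 113.9 115.2 115.9]
15 17 360 [ 99.3  99.9 104.4 105.9 106.3]
17 20 1234 [ 99.7 100.6 107.1 119.9 126.5]
disc 192 90.9
clk 4.85 p [512.8 -90.8  68. ] xang 5.25 zax [ 0.001  0.    -1.   ] F [-1.2  2.6  6.5] grip 37.1
```

View pics/e_wrist.png

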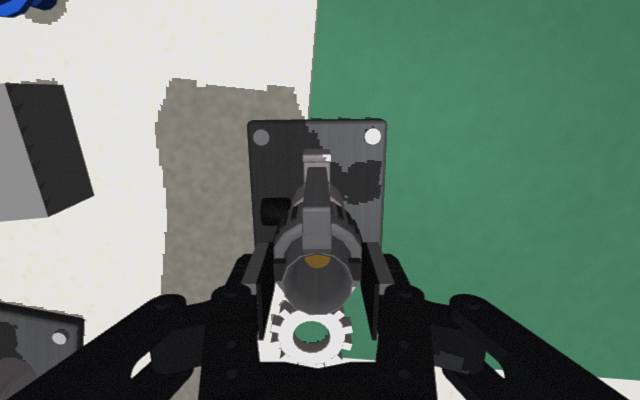

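Emit:
drive_tool:
  rows:
    - {"tx": 0,"ty": 0,"tz": 0.1,"yaw": 0}
    - {"tx": 0,"ty": 0,"tz": 0.2,"yaw": 0}
    - {"tx": 0,"ty": 0,"tz": 0.3,"yaw": 0}
    - {"tx": 0,"ty": 0,"tz": 0.4,"yaw": 0}
    - {"tx": 0,"ty": 0,"tz": 0.4,"yaw": 0}

```text
clock: 5.48
eef_pos: [512.9, -90.8, 65.0]
tool_rot: [0.0, 0.999, 0.046, 0.0]
ft_force: [-2.3, 1.4, 12.8]
grip_width: 37.6
```

```bash
python3 -c "
from h import *
sleeve('e2_wrist'); shift(None)"
```

```text
11 14 1551 [105.1 112.2 113.9 115.2 116. ]
15 17 402 [ 96.3  96.9 103.3 105.9 106.3]
17 20 1263 [ 96.7  98.1 107.7 120.  126.2]
disc 187 90.9
clk 5.525 p [512.9 -90.8  64.9] xang 5.25 zax [ 0. -0. -1.] F [-1.9  1.8 12.1] grip 37.5
```

Emit:
drive_tool:
  rows:
    - {"tx": 0,"ty": 0,"tz": -0.1,"yaw": 0}
    - {"tx": 0,"ty": 0,"tz": -0.2,"yaw": 0}
    - {"tx": 0,"ty": 0,"tz": -0.3,"yaw": 0}
    - {"tx": 0,"ty": 0,"tz": -0.3,"yaw": 0}

```text
clock: 6.02
eef_pos: [512.8, -90.9, 67.3]
tool_rot: [0.0, 0.999, 0.046, 0.0]
ft_force: [-1.0, 2.3, 7.7]
grip_width: 37.8
```

Emit:
drive_tool:
  rows:
    - {"tx": 0,"ty": 0,"tz": 0,"yaw": 0}
    - {"tx": 0,"ty": 0,"tz": 0,"yaw": 0}
    - {"tx": 0,"ty": 0,"tz": 0,"yaw": 0}
    - {"tx": 0,"ty": 0,"tz": 0,"yaw": 0}
    - {"tx": 0,"ty": 0,"tz": 0,"yaw": 0}
    - {"tx": 0,"ty": 0,"tz": 0,"yaw": 0}
  claw: 1

```text
clock: 6.78
eef_pos: [512.3, -91.1, 66.5]
tool_rot: [0.0, 0.999, 0.046, -0.0]
ft_force: [0.3, 0.2, 0.1]
grip_width: 85.4
```

```bash
python3 -c "
from h import *
sleeve('f_wrist'); shift(None)"
```

```text
11 14 1496 [107.5 112.3 113.9 115.2 115.9]
15 17 375 [ 99.5 100.1 104.3 105.8 106.3]
17 20 597 [ 99.4  99.9 100.3 101.2 105.7]
disc 189 90.9
clk 6.825 p [512.4 -91.1  66.5] xang 5.24 zax [ 0. -0. -1.] F [-0.3  0.2 -0.3] grip 85.5
```

View pics/f_wrist.png

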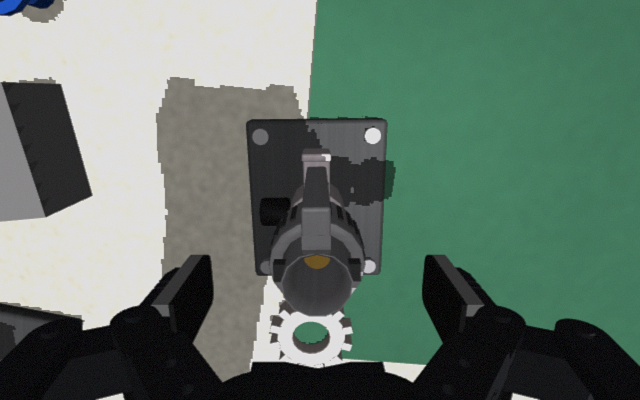

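The sleeve is held back at 13.8 mm with the gripper off and zero force. Next, to the nozzle.

Emit:
drive_tool:
  rows:
    - {"tx": 0,"ty": 0,"tz": -4,"yaw": 0}
    - {"tx": 0,"ty": 0,"tz": -9,"yaw": 0}
    - {"tx": 0,"ty": 0,"tz": -14,"yaw": 8}
    - {"tx": 0.4,"ty": -2,"tz": -17,"yaw": 18}
    - {"tx": 0.9,"ty": -5,"tz": -17.5,"yaw": 28}
    - {"tx": 1.5,"ty": -8,"tz": -17.5,"yaw": 38}
    - {"tx": 2,"ty": -11,"tz": -17.5,"yaw": 48}
    - {"tx": 2.5,"ty": -14,"tz": -17.5,"yaw": 58}
    - {"tx": 3,"ty": -17,"tz": -17.5,"yaw": 68}
    - {"tx": 3.5,"ty": -19,"tz": -17.5,"yaw": 77}
    - {"tx": 3.5,"ty": -19.4,"tz": -17.5,"yaw": 84.7}
    - {"tx": 3.5,"ty": -19.4,"tz": -17.5,"yaw": 84.7}

```text
clock: 8.32
eef_pos: [523.4, 81.9, 214.1]
tool_rot: [0.018, 0.842, -0.539, -0.031]
ft_force: [0.7, 0.2, -1.8]
grip_width: 85.7
```

Run:
```python
from h import *
from workcell import vision,observe
d=vision.get_image("wrist"); cv2.imwrite(f"pics/g_wrist.png",d["img"][:,:,::-1]); np.savez(f"pics/g_wrist.npz",**d)
shift([530,105.5,230]); print(np.round(observe()["joint_pos"],2))
```

```text
clk 8.375 p [523.4  83.5 213.8] xang -65.21 zax [-0.072 -0.001 -0.997] F [ 1.3  1.9 -0.1] grip 85.5
shift cm [-1.76 -1.42 -1.66]
[-0.81  0.22  0.67  1.84 -0.16  1.2  -2.79]
```

View pics/g_wrist.png

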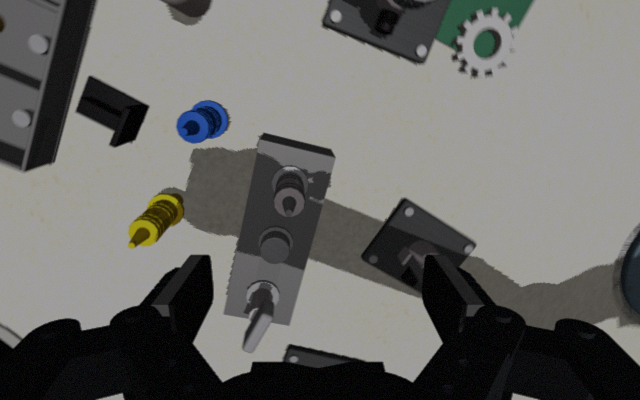

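Joint 7 is against its limit at −2.79 and the tool has tilted slightly, so I'll turn back the other way.

Emit:
drive_tool:
  rows:
    - {"tx": 0,"ty": 0,"tz": -1,"yaw": -10}
    - {"tx": 0,"ty": 0,"tz": -1,"yaw": -20}
    - {"tx": 0,"ty": 0,"tz": -1,"yaw": -20}

```text
clock: 8.75
eef_pos: [524.3, 81.8, 224.2]
tool_rot: [0.012, 0.923, -0.384, -0.034]
ft_force: [-0.8, 0.9, -0.4]
grip_width: 85.3
```

Run:
```python
from h import *
from workcell import vision,observe
shift([530,105.5,230]); print(np.round(observe()["joint_pos"],2))
```

```text
clk 8.75 p [524.3  81.8 224.2] xang -45.25 zax [-0.072  0.003 -0.997] F [-0.8  0.9 -0.4] grip 85.3
shift cm [-1.31 -2.05 -0.61]
[-0.74  0.2   0.59  1.83 -0.13  1.22 -2.46]
```

The tilt of 0.072 rad (towards −x) stays in the commanded pose. If the jaws open across world y, the tilt lies about the jaw axis, so the nozzle stays vertical between the pads. That is also the yaw I want at the coupler. With a partial opening of about 50 mm the fingers clear the blank (65 mm pitch).

Emit:
drive_tool:
  rows:
    - {"tx": -0.6,"ty": -0.8,"tz": -0.6,"yaw": -10}
    - {"tx": -1.3,"ty": -1.6,"tz": -0.6,"yaw": -20}
    - {"tx": -1.3,"ty": -2.05,"tz": -0.6,"yaw": -30}
    - {"tx": -1.3,"ty": -2.05,"tz": -0.6,"yaw": -40}
    - {"tx": -1.3,"ty": -2.05,"tz": -0.6,"yaw": -50.5}
    - {"tx": -1.3,"ty": -2.05,"tz": -0.6,"yaw": -50.5}
    - {"tx": -1.3,"ty": -2.05,"tz": -0.6,"yaw": -50.5}
  claw: 0.6

```text
clock: 9.62
eef_pos: [530.0, 104.9, 229.7]
tool_rot: [-0.003, 0.998, 0.045, -0.036]
ft_force: [0.8, 0.7, 0.2]
grip_width: 51.0
```

Run:
```python
from h import *
from workcell import vision,observe
d=vision.get_image("wrist"); cv2.imwrite(f"pics/i_wrist.png",d["img"][:,:,::-1]); np.savez(f"pics/i_wrist.npz",**d)
shift([530,105.5,230]); print(np.round(observe()["joint_pos"],2))
```

```text
clk 9.675 p [530.1 104.9 229.7] xang 5.19 zax [-0.072  0.003 -0.997] F [-0.9 -0.3  0.7] grip 51.1
shift cm [-0.01 -0.06 -0.03]
[-0.68  0.21  0.48  1.79 -0.12  1.23 -1.64]
```

View pics/i_wrist.png

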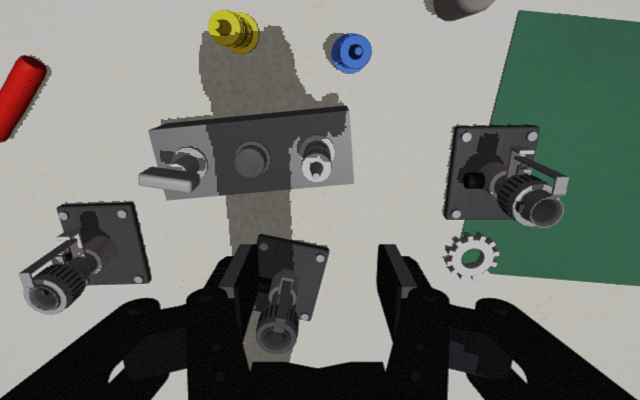

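Run:
```python
from h import *
from scipy.optimize import least_squares
d=load("pics/i_wrist.npz"); w=pts(d)
s=w[125:200,285:355].reshape(-1,3); z=s[:,2]
h=np.histogram(z[z>40],bins=np.arange(40,140,4)); print(dict(zip(h[1],h[0])))
for lo,hi in [(58,102),(102,108),(47,53),(112,130)]:
    m=(z>lo)&(z<hi); p=s[m]; print(lo,m.sum(),np.round(np.median(p,0),1),np.round(p.min(0),1),np.round(p.max(0),1))
m=(z>60)&(z<100); p=s[m]
f=least_squares(lambda q:np.hypot(p[:,0]-q[0],p[:,1]-q[1])-13,[530,105],loss='soft_l1'); print(f.x,np.std(f.fun))
m=(z>102)&(z<108); p=s[m]; 
print(cv2.minEnclosingCircle(p[:,:2].astype(np.float32)))
rk=w[100:200,140:360].reshape(-1,3); m=(abs(rk[:,2]-44)<4); print(cv2.minAreaRect(rk[m,:2].astype(np.float32)),np.median(rk[m,2]))
```

```text
{np.int64(40): np.int64(1677), np.int64(44): np.int64(1221), np.int64(48): np.int64(267), np.int64(52): np.int64(23), np.int64(56): np.int64(16), np.int64(60): np.int64(25), np.int64(64): np.int64(16), np.int64(68): np.int64(31), np.int64(72): np.int64(31), np.int64(76): np.int64(21), np.int64(80): np.int64(30), np.int64(84): np.int64(17), np.int64(88): np.int64(32), np.int64(92): np.int64(28), np.int64(96): np.int64(42), np.int64(100): np.int64(335), np.int64(104): np.int64(213), np.int64(108): np.int64(28), np.int64(112): np.int64(26), np.int64(116): np.int64(25), np.int64(120): np.int64(17), np.int64(124): np.int64(43), np.int64(128): np.int64(14), np.int64(132): np.int64(0)}
58 296 [540.9 107.7  82.2] [521.6  94.4  58.5] [543.1 120.2 101.9]
102 530 [532.3 107.  103.8] [517.6  94.2 102. ] [542.7 119.2 107.8]
47 316 [539.7 107.2  48.9] [521.5  89.5  47.2] [547.4 124.2  52.9]
112 125 [532.1 107.1 122.7] [527.4 102.9 112.1] [534.8 111.3 129.5]
[529.63919405 106.9580826 ] 0.2686579518270549
((529.9549560546875, 106.8106918334961), 12.937973022460938)
((517.5269775390625, 171.08938598632812), (75.40558624267578, 200.72271728515625), 10.712194442749023) 43.86335123352859
```

```bash
python3 -c "
from h import *
shift([528.6,106.9,65])"
```

```text
clk 9.675 p [530.1 104.9 229.7] xang 5.19 zax [-0.072  0.003 -0.997] F [-0.9 -0.3  0.7] grip 51.1
shift cm [ 1.05 -0.06 16.44]
```

Emit:
drive_tool:
  rows:
    - {"tx": 0.4,"ty": -0.05,"tz": 5,"yaw": 0}
    - {"tx": 0.65,"ty": -0.05,"tz": 9,"yaw": 0}
    - {"tx": 0.85,"ty": -0.05,"tz": 12,"yaw": 0}
    - {"tx": 0.95,"ty": -0.05,"tz": 14.5,"yaw": 0}
    - {"tx": 1.05,"ty": -0.05,"tz": 16.4,"yaw": 0}
    - {"tx": 1.05,"ty": -0.05,"tz": 16.4,"yaw": 0}
    - {"tx": 1.05,"ty": -0.05,"tz": 16.4,"yaw": 0}

```text
clock: 10.55
eef_pos: [529.6, 107.2, 66.3]
tool_rot: [-0.003, 0.998, 0.047, -0.035]
ft_force: [-0.2, 0.6, 1.2]
grip_width: 51.1
```

Run:
```python
from h import *
from workcell import vision
d=vision.get_image("wrist"); cv2.imwrite(f"pics/j_wrist.png",d["img"][:,:,::-1])
shift([528.6,106.9,65])
```

```text
clk 10.6 p [529.9 107.3  66.6] xang 5.36 zax [-0.07   0.003 -0.998] F [ 0.2  0.7 -0.5] grip 51.4
shift cm [-0.12  0.03  0.17]
```

View pics/j_wrist.png

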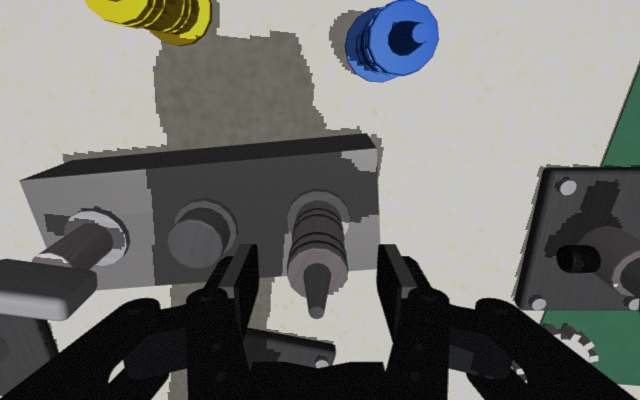

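The nozzle is centred between the fingers and the blank is clear. Closing.

Emit:
drive_tool:
  rows:
    - {"tx": -0.1,"ty": 0,"tz": 0.1,"yaw": 0}
    - {"tx": -0.1,"ty": 0,"tz": 0.1,"yaw": 0}
    - {"tx": -0.1,"ty": 0,"tz": 0.1,"yaw": 0}
    - {"tx": -0.1,"ty": 0,"tz": 0.1,"yaw": 0}
    - {"tx": -0.1,"ty": 0,"tz": 0.1,"yaw": 0}
    - {"tx": -0.1,"ty": 0,"tz": 0.1,"yaw": 0}
  claw: 0
  force: 50

```text
clock: 11.35
eef_pos: [528.2, 107.3, 65.6]
tool_rot: [-0.003, 0.998, 0.047, -0.036]
ft_force: [-1.5, -0.2, 6.4]
grip_width: 23.1
```

Run:
```python
from h import *
from workcell import vision
shift([528.6,106.9,65])
```

```text
clk 11.35 p [528.2 107.3  65.6] xang 5.38 zax [-0.071  0.003 -0.997] F [-1.5 -0.2  6.4] grip 23.1
shift cm [0.04 0.04 0.06]
```

Emit:
drive_tool:
  rows:
    - {"tx": -0.1,"ty": 0,"tz": -1.5,"yaw": 0}
    - {"tx": -0.25,"ty": 0,"tz": -3.5,"yaw": 0}
    - {"tx": -0.45,"ty": 0,"tz": -6.5,"yaw": 0}
    - {"tx": -0.7,"ty": 0,"tz": -10,"yaw": 0}
    - {"tx": -0.95,"ty": 0,"tz": -13.5,"yaw": 0}
    - {"tx": -1.1,"ty": 0,"tz": -15.5,"yaw": 0}
    - {"tx": -1.1,"ty": 0,"tz": -15.5,"yaw": 0}

```text
clock: 12.22
eef_pos: [529.2, 105.6, 221.9]
tool_rot: [-0.004, 0.998, 0.047, -0.034]
ft_force: [-0.2, -0.4, -0.5]
grip_width: 23.8
```

Run:
```python
from h import *
from workcell import vision
d=vision.get_image("wrist"); cv2.imwrite(f"pics/k_wrist.png",d["img"][:,:,::-1]); np.savez("pics/k_wrist.npz",**d)
d=vision.get_image("scene"); cv2.imwrite(f"pics/k_scene.png",d["img"][:,:,::-1]); np.savez("pics/k_scene.npz",**d)
shift([511.3,-91,219])
im=d["img"][:,:,::-1][110:270,250:400]; cv2.imwrite("pics/k_crop.png",cv2.resize(im,None,fx=3.7,fy=3.7,interpolation=cv2.INTER_CUBIC))
```

```text
clk 12.325 p [527.2 105.4 219.3] xang 5.38 zax [-0.073  0.002 -0.997] F [ 0.2 -0.1 -1.4] grip 23.5
shift cm [-3.41 19.41  0.09]
```

View pics/k_wrist.png

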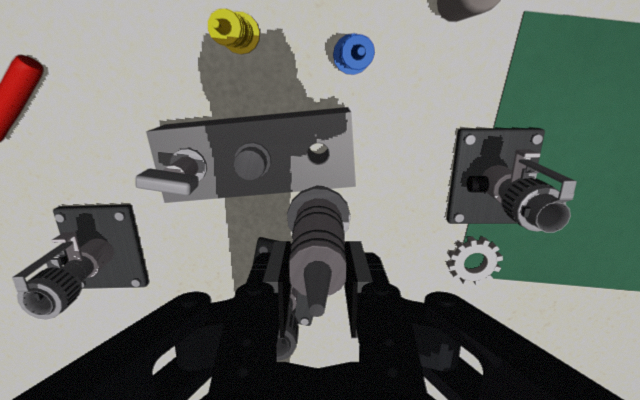

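View pics/k_crop.png

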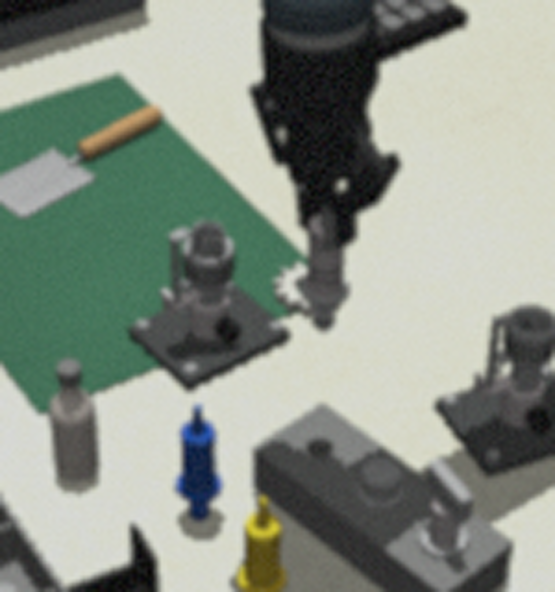

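```bash
cat >> h.py <<'E'
def noz(f,z0,roi):
    from scipy.optimize import least_squares
    d=load(f); w=pts(d); u0,u1,v0,v1=roi
    s=w[v0:v1,u0:u1].reshape(-1,3)
    return s
E
python3 - <<'E'
from h import *
from scipy.optimize import least_squares
s=noz("pics/k_wrist.npz",0,(280,355,180,330)); s=s[s[:,2]>150]
h=np.histogram(s[:,2],bins=np.arange(150,300,4)); print(dict(zip(h[1].tolist(),h[0].tolist())))
p0=np.array([528.5,105.5,235])
b=s[(s[:,2]>206)&(s[:,2]<254)&(abs(s[:,1]-105.5)<12.)&(s[:,0]>528)]; print(len(b),b.min(0),b.max(0))
def res(q,b,R):
    a=np.array([q[2],q[3],1]); a/=np.linalg.norm(a); v=b-np.array([q[0],q[1],235]); return np.linalg.norm(np.cross(v,a),axis=1)-R
f=least_squares(lambda q:res(q,b,13),[528.5,105.5,0,0],loss='soft_l1'); print(f.x,np.std(f.fun))
t=s[(s[:,2]>259)&(s[:,2]<285)&(abs(s[:,1]-105.5)<9)]; 
for lo in range(256,290,5):
    m=(s[:,2]>lo)&(s[:,2]<lo+5)&(abs(s[:,1]-105.5)<12); print(lo,m.sum(),np.round(np.median(s[m],0),1) if m.sum() else '')
c=s[(s[:,2]>198)&(s[:,2]<208)]; print("collar",len(c),c.min(0),c.max(0),np.median(c,0))
E
```

```text
{150: 0, 154: 0, 158: 0, 162: 0, 166: 0, 170: 11, 174: 0, 178: 0, 182: 0, 186: 0, 190: 0, 194: 0, 198: 40, 202: 952, 206: 153, 210: 118, 214: 76, 218: 193, 222: 94, 226: 225, 230: 150, 234: 182, 238: 184, 242: 132, 246: 276, 250: 186, 254: 385, 258: 1908, 262: 345, 266: 337, 270: 330, 274: 328, 278: 325, 282: 406, 286: 356, 290: 0, 294: 0}
1864 [535.33958221  93.51213457 206.0077008 ] [548.87392556 117.4809949  253.99760172]
[ 5.30781059e+02  1.05277008e+02 -2.73638752e-03 -2.87003396e-03] 0.5367034707848275
256 1826 [536.3 106.  260. ]
261 397 [535.2 105.5 262.9]
266 319 [534.9 105.8 268.4]
271 328 [534.3 105.4 273.4]
276 324 [533.8 105.4 278.5]
281 399 [532.6 105.4 283.7]
286 156 [533.5 116.6 287.7]
collar 1084 [521.47319711  87.69784462 199.80019947] [549.25491657 123.15074315 207.98958881] [541.71314882 106.47596179 205.01113406]
```

```bash
cat >> h.py <<'E'
def nozfit(tag,cx,cy,zc):
    """zc: approx collar-underside z"""
    from workcell import vision,observe
    from scipy.optimize import least_squares
    d=vision.get_image("wrist"); cv2.imwrite(f"pics/{tag}.png",d["img"][:,:,::-1]); np.savez(f"pics/{tag}.npz",**d)
    print("tcp",np.round(observe()["eef_pos"],1))
    s=pts(d).reshape(-1,3); s=s[np.hypot(s[:,0]-cx,s[:,1]-cy)<25]
    b=s[(s[:,2]>zc+8)&(s[:,2]<zc+52)&(abs(s[:,1]-cy)<11.5)&(s[:,0]>cx)]
    def res(q):
        a=np.array([q[2],q[3],1]); a/=np.linalg.norm(a); v=b-np.array([q[0],q[1],zc]); return np.linalg.norm(np.cross(v,a),axis=1)-13
    f=least_squares(res,[cx,cy,0,0],loss='soft_l1'); print("axis at collar,tilt",np.round(f.x,4),len(b),np.std(f.fun).round(2))
    c=s[(s[:,2]>zc-3)&(s[:,2]<zc+12)&(np.hypot(s[:,0]-f.x[0],s[:,1]-f.x[1])>14.5)]; print("collar top",np.round(np.percentile(c[:,2],[25,50,75]),1))
    c=s[(s[:,2]>zc+55)&(s[:,2]<zc+65)&(s[:,0]>f.x[0])]; print("body top",np.round(np.percentile(c[:,2],[25,50,75]),1))
E
python3 -c "
from h import *
nozfit('l_wrist',530,105.3,199); shift([510,-91,221])"
```

```text
tcp [526.7 105.3 218.6]
axis at collar,tilt [5.285863e+02 1.050861e+02 5.200000e-03 3.000000e-04] 1697 0.34
collar top [201.5 202.1 202.7]
body top [256.9 257.6 259.3]
clk 12.375 p [526.7 105.3 218.6] xang 5.38 zax [-0.075  0.002 -0.997] F [-0.   0.4 -1.3] grip 23.1
shift cm [-3.51 19.39 -0.15]
```

Emit:
drive_tool:
  rows:
    - {"tx": -0.3,"ty": 1.5,"tz": -0.1,"yaw": 0}
    - {"tx": -0.8,"ty": 4.5,"tz": -0.1,"yaw": 0}
    - {"tx": -1.4,"ty": 8,"tz": -0.1,"yaw": 0}
    - {"tx": -2,"ty": 11.5,"tz": -0.1,"yaw": 0}
    - {"tx": -2.7,"ty": 15,"tz": -0.1,"yaw": 0}
    - {"tx": -3.2,"ty": 18,"tz": -0.1,"yaw": 0}
    - {"tx": -3.5,"ty": 19.4,"tz": -0.1,"yaw": 0}
    - {"tx": -3.5,"ty": 19.4,"tz": -0.1,"yaw": 0}
    - {"tx": -3.5,"ty": 19.4,"tz": -0.1,"yaw": 0}
    - {"tx": -3.5,"ty": 19.4,"tz": -0.1,"yaw": 0}

```text
clock: 13.62
eef_pos: [511.5, -89.0, 221.4]
tool_rot: [-0.003, 0.998, 0.048, -0.036]
ft_force: [0.2, 0.3, -1.4]
grip_width: 23.8
```

```bash
python3 -c "
from h import *
nozfit('m_wrist',512,-91,198); shift([510,-91,221])"
```

```text
tcp [511.5 -89.3 221.5]
axis at collar,tilt [ 5.130142e+02 -8.926910e+01  2.300000e-03 -2.000000e-04] 1553 0.3
collar top [203.8 204.4 204.9]
body top [257.9 259.3 260. ]
clk 13.675 p [511.5 -89.3 221.5] xang 5.54 zax [-0.073  0.003 -0.997] F [-0.8  0.  -1.3] grip 23.4
shift cm [-0.16  0.16  0.06]
```

View pics/m_wrist.png

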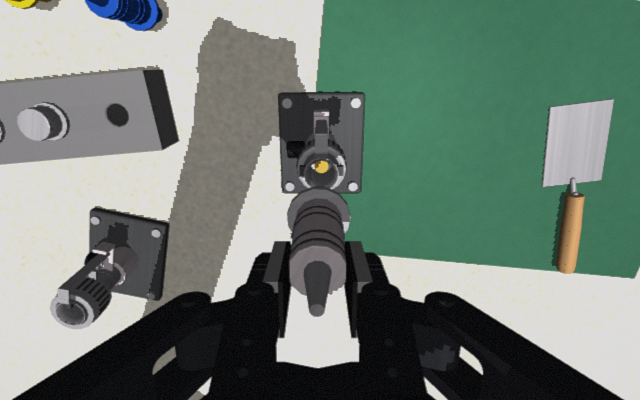

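Run:
```python
from h import *
d=load("pics/m_wrist.npz"); w=pts(d); s=w.reshape(-1,3); r=np.hypot(s[:,0]-512,s[:,1]+91)
im=d["img"].reshape(-1,3).astype(int)
y=(im[:,0]-im[:,2]>60)&(r<12); print("yellow",y.sum(),np.round(s[y].mean(0),1))
d0=load("pics/c_wrist.npz"); i0=d0["img"].reshape(-1,3).astype(int); s0=pts(d0).reshape(-1,3); y=(i0[:,0]-i0[:,2]>60)&(np.hypot(s0[:,0]-512,s0[:,1]+91)<12); print("yellow0",y.sum(),np.round(s0[y].mean(0),1))
m=(s[:,2]>109)&(s[:,2]<119)&(r<18); print(cv2.minEnclosingCircle(s[m,:2].astype(np.float32)),np.percentile(s[m,2],[50,80]))
ft=w[85:200,270:370].reshape(-1,3); m=(ft[:,2]>6)&(ft[:,2]<16); print(cv2.minAreaRect(ft[m,:2].astype(np.float32)))
m=(r>16)&(r<21)&(s[:,2]>80)&(s[:,2]<120); print("sleeve z",np.round(np.percentile(s[m,2],[20,50,80]),1))
im=d["img"][:,:,::-1][85:205,265:375]; cv2.imwrite("pics/m_crop.png",cv2.resize(im,None,fx=4.6,fy=4.6,interpolation=cv2.INTER_CUBIC))
```

```text
yellow 134 [511.4 -91.3  90.7]
yellow0 133 [511.4 -91.2  90.2]
((512.820068359375, -90.56990814208984), 14.517444610595703) [113.34080035 115.49254434]
((512.5563354492188, -90.9462890625), (108.8287353515625, 90.20540618896484), 5.7710185050964355)
sleeve z [ 98.6 100.  100.9]
```

View pics/m_crop.png

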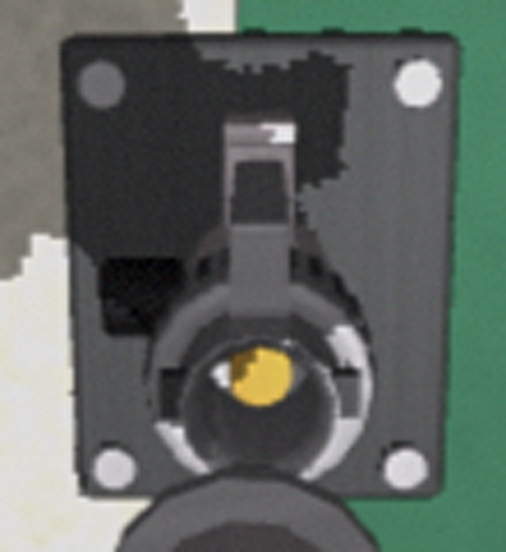

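Emit:
drive_tool:
  rows:
    - {"tx": 0,"ty": 0.17,"tz": 1,"yaw": 0}
    - {"tx": 0.08,"ty": 0.18,"tz": 2.5,"yaw": 0}
    - {"tx": 0.18,"ty": 0.19,"tz": 3.8,"yaw": 0}
    - {"tx": 0.18,"ty": 0.19,"tz": 3.8,"yaw": 0}
    - {"tx": 0.18,"ty": 0.19,"tz": 3.8,"yaw": 0}

```text
clock: 14.3
eef_pos: [510.5, -92.6, 183.5]
tool_rot: [-0.003, 0.998, 0.047, -0.036]
ft_force: [-0.9, 0.5, -1.7]
grip_width: 23.4
```

```bash
python3 -c "
from h import *
nozfit('n_wrist',512,-91,161); shift([510,-91,221])"
```

```text
tcp [510.9 -92.6 183.8]
axis at collar,tilt [ 5.120342e+02 -9.292990e+01  2.800000e-03  1.200000e-03] 1656 0.29
collar top [165.9 166.5 166.9]
body top [220.4 221.5 222.3]
clk 14.35 p [510.9 -92.6 183.8] xang 5.38 zax [-0.072  0.003 -0.997] F [-1.3 -0.9 -1. ] grip 23.4
shift cm [-0.33 -0.2  -3.7 ]
```

View pics/n_wrist.png

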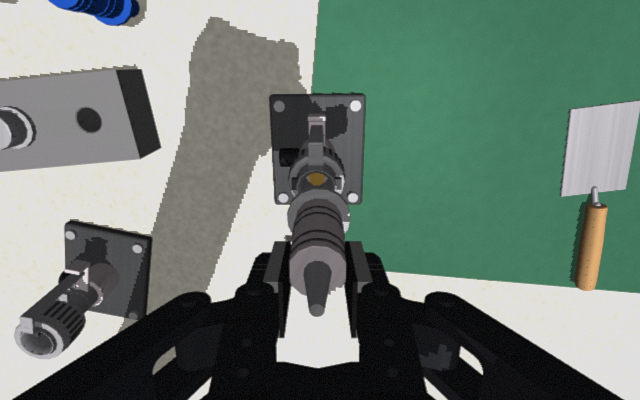

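Emit:
drive_tool:
  rows:
    - {"tx": 0.02,"ty": -0.17,"tz": 0,"yaw": 0}
    - {"tx": 0.02,"ty": -0.17,"tz": 0,"yaw": 0}
    - {"tx": 0.02,"ty": -0.17,"tz": 0,"yaw": 0}
    - {"tx": 0.02,"ty": -0.17,"tz": 0,"yaw": 0}
    - {"tx": 0.02,"ty": -0.17,"tz": 0,"yaw": 0}
    - {"tx": 0.02,"ty": -0.17,"tz": 0,"yaw": 0}

```text
clock: 15.1
eef_pos: [510.5, -90.8, 183.5]
tool_rot: [-0.003, 0.998, 0.047, -0.036]
ft_force: [1.1, 0.0, -1.2]
grip_width: 23.2
```

```bash
python3 -c "
from h import *
nozfit('o_wrist',512,-91,161); shift([510,-91,221]);shift(None)
d=load('pics/o_wrist.npz');w=pts(d); i=d['img'].astype(int); s=w.reshape(-1,3); i=i.reshape(-1,3)
y=(i[:,0]-i[:,2]>60)&(np.hypot(s[:,0]-512,s[:,1]+91)<12); print('yellow',y.sum(),s[y].mean(0))
ft=w[85:215,260:375].reshape(-1,3); m=(ft[:,2]>6)&(ft[:,2]<16); print(cv2.minAreaRect(ft[m,:2].astype(np.float32)))
"
```

```text
tcp [510.5 -90.8 183.5]
axis at collar,tilt [ 5.119758e+02 -9.105110e+01  2.500000e-03 -8.000000e-04] 1666 0.3
collar top [165.9 166.5 166.9]
body top [220.4 221.5 222.2]
clk 15.15 p [510.5 -90.8 183.5] xang 5.38 zax [-0.072  0.003 -0.997] F [-0.4 -0.  -1.5] grip 23.4
shift cm [-0.32 -0.02 -3.73]
clk 15.15 p [510.5 -90.8 183.5] xang 5.38 zax [-0.072  0.003 -0.997] F [-0.4 -0.  -1.5] grip 23.4
yellow 143 [511.27381392 -90.87070522  90.76998918]
((512.1796264648438, -90.9720687866211), (109.50308227539062, 90.06636047363281), 5.797647953033447)
```

Emit:
drive_tool:
  rows:
    - {"tx": 0.04,"ty": 0.0,"tz": 0.6,"yaw": 0}
    - {"tx": 0.09,"ty": 0.01,"tz": 1.2,"yaw": 0}
    - {"tx": 0.13,"ty": 0.02,"tz": 1.8,"yaw": 0}
    - {"tx": 0.17,"ty": 0.02,"tz": 2.4,"yaw": 0}
    - {"tx": 0.22,"ty": 0.03,"tz": 3.0,"yaw": 0}
    - {"tx": 0.24,"ty": 0.03,"tz": 3.3,"yaw": 0}
    - {"tx": 0.24,"ty": 0.03,"tz": 3.3,"yaw": 0}

```text
clock: 16.02
eef_pos: [510.3, -90.8, 150.2]
tool_rot: [-0.003, 0.998, 0.047, -0.036]
ft_force: [0.2, -0.3, -1.4]
grip_width: 23.1
```

```bash
python3 -c "
from h import *
nozfit('p_wrist',512,-91,128); shift(None)
"
```

```text
tcp [510.6 -90.8 150.5]
axis at collar,tilt [ 5.117815e+02 -9.104430e+01  3.200000e-03  9.000000e-04] 1677 0.31
collar top [132.  133.  133.5]
body top [187.1 188.2 189. ]
clk 16.075 p [510.6 -90.8 150.5] xang 5.38 zax [-0.072  0.003 -0.997] F [ 0.  -0.7 -1.5] grip 23.3
```

View pics/p_wrist.png

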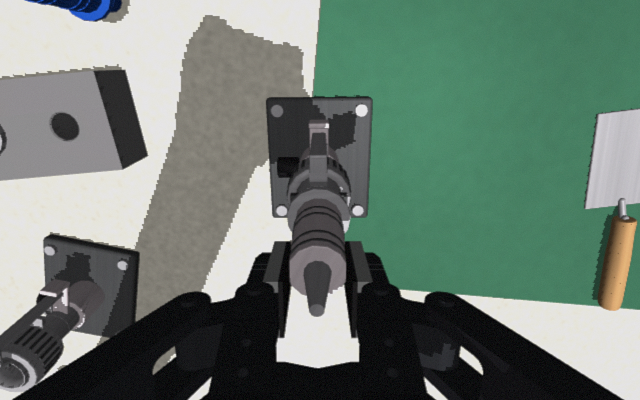

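The plug is in the bore with no contact force, and the collar is about 12 mm above the rim. Pushing in small steps while watching the force.

Emit:
drive_tool:
  rows:
    - {"tx": 0.02,"ty": 0,"tz": 0.2,"yaw": 0}
    - {"tx": 0.03,"ty": 0,"tz": 0.4,"yaw": 0}
    - {"tx": 0.04,"ty": 0,"tz": 0.5,"yaw": 0}
    - {"tx": 0.04,"ty": 0,"tz": 0.5,"yaw": 0}

```text
clock: 16.58
eef_pos: [510.5, -90.7, 145.3]
tool_rot: [-0.003, 0.998, 0.047, -0.036]
ft_force: [-0.5, -0.3, -1.8]
grip_width: 23.6
```

Emit:
drive_tool:
  rows:
    - {"tx": 0.01,"ty": 0,"tz": 0.1,"yaw": 0}
    - {"tx": 0.02,"ty": 0,"tz": 0.2,"yaw": 0}
    - {"tx": 0.02,"ty": 0,"tz": 0.2,"yaw": 0}

```text
clock: 16.95
eef_pos: [511.1, -90.7, 144.4]
tool_rot: [-0.003, 0.998, 0.047, -0.036]
ft_force: [-1.4, 0.7, 4.8]
grip_width: 23.4
```

Emit:
drive_tool:
  rows:
    - {"tx": 0.01,"ty": 0,"tz": 0.1,"yaw": 0}
    - {"tx": 0.01,"ty": 0,"tz": 0.15,"yaw": 0}
    - {"tx": 0.01,"ty": 0,"tz": 0.15,"yaw": 0}

```text
clock: 17.32
eef_pos: [511.0, -90.8, 143.6]
tool_rot: [-0.003, 0.998, 0.047, -0.036]
ft_force: [-3.2, 1.0, 9.7]
grip_width: 23.2
```

Emit:
drive_tool:
  rows:
    - {"tx": 0.01,"ty": 0,"tz": 0.1,"yaw": 0}
    - {"tx": 0.01,"ty": 0,"tz": 0.2,"yaw": 0}
    - {"tx": 0.01,"ty": 0,"tz": 0.2,"yaw": 0}

```text
clock: 17.7
eef_pos: [510.7, -91.0, 142.3]
tool_rot: [-0.004, 0.998, 0.047, -0.036]
ft_force: [-5.5, 1.0, 13.6]
grip_width: 23.5
```

Emit:
drive_tool:
  rows:
    - {"tx": 0.0,"ty": 0,"tz": 0.1,"yaw": 0}
    - {"tx": 0.01,"ty": 0,"tz": 0.15,"yaw": 0}
    - {"tx": 0.01,"ty": 0,"tz": 0.15,"yaw": 0}

```text
clock: 18.08
eef_pos: [511.1, -91.1, 142.0]
tool_rot: [-0.004, 0.998, 0.046, -0.036]
ft_force: [-6.4, 0.7, 18.5]
grip_width: 23.3
```

```bash
python3 -c "
from h import *
nozfit('q_wrist',512,-91,120); shift(None)
from workcell import vision
d=vision.get_image('scene'); im=d['img'][:,:,::-1][120:240,250:370]; cv2.imwrite('pics/q_crop.png',cv2.resize(im,None,fx=5,fy=5,interpolation=cv2.INTER_CUBIC))
"
```

```text
tcp [511.1 -91.1 142. ]
axis at collar,tilt [ 5.121472e+02 -9.124860e+01  9.700000e-03 -2.400000e-03] 1659 0.3
collar top [124.6 125.1 125.5]
body top [179.3 180.2 181. ]
clk 18.125 p [511.1 -91.1 142. ] xang 5.35 zax [-0.072  0.004 -0.997] F [-6.1  1.3 19. ] grip 23.7
```

View pics/q_wrist.png

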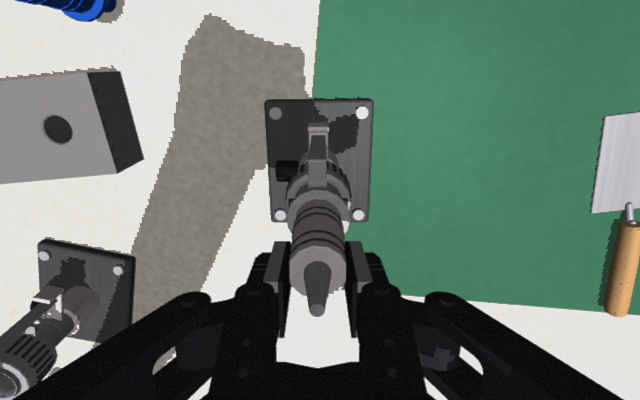

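View pics/q_crop.png

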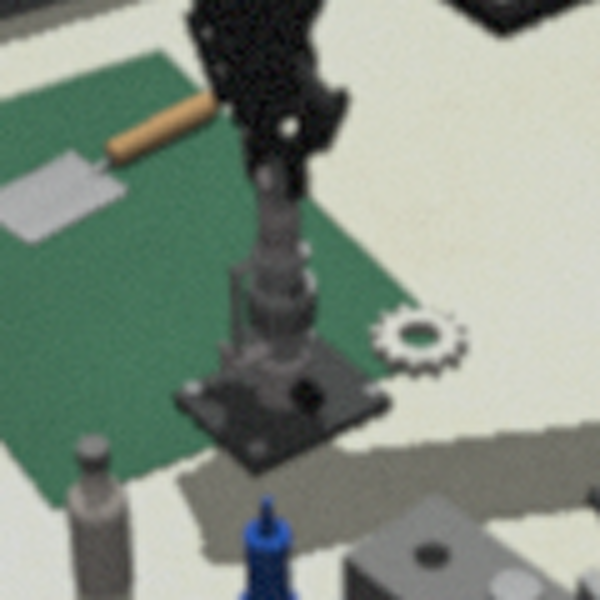

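Emit:
drive_tool:
  rows:
    - {"tx": 0.0,"ty": 0,"tz": 0.05,"yaw": 0}
    - {"tx": 0.01,"ty": 0,"tz": 0.1,"yaw": 0}
    - {"tx": 0.01,"ty": 0,"tz": 0.1,"yaw": 0}

```text
clock: 18.55
eef_pos: [510.8, -91.3, 139.8]
tool_rot: [-0.003, 0.998, 0.046, -0.036]
ft_force: [-5.4, 0.0, 13.0]
grip_width: 23.5
```

Emit:
drive_tool:
  rows:
    - {"tx": 0.0,"ty": 0,"tz": 0.05,"yaw": 0}
    - {"tx": 0.0,"ty": 0,"tz": 0.1,"yaw": 0}
    - {"tx": 0.0,"ty": 0,"tz": 0.1,"yaw": 0}

```text
clock: 18.92
eef_pos: [510.9, -91.4, 139.4]
tool_rot: [-0.004, 0.998, 0.046, -0.036]
ft_force: [-5.9, 0.3, 17.1]
grip_width: 23.2
```

Emit:
drive_tool:
  rows:
    - {"tx": 0.0,"ty": 0,"tz": 0.05,"yaw": 0}
    - {"tx": 0.0,"ty": 0,"tz": 0.08,"yaw": 0}
    - {"tx": 0.0,"ty": 0,"tz": 0.08,"yaw": 0}

```text
clock: 19.3
eef_pos: [511.1, -91.4, 139.3]
tool_rot: [-0.004, 0.998, 0.046, -0.036]
ft_force: [-6.7, 0.4, 19.3]
grip_width: 23.3
```

```bash
python3 -c "
from h import *
nozfit('r_wrist',512,-91,117); shift(None)
d=load('pics/r_wrist.npz'); im=d['img'][:,:,::-1][90:250,250:390]; cv2.imwrite('pics/r_crop.png',cv2.resize(im,None,fx=3.7,fy=3.7,interpolation=cv2.INTER_CUBIC))
"
```

```text
tcp [511.1 -91.4 139.3]
axis at collar,tilt [ 5.123579e+02 -9.143310e+01  2.500000e-03 -5.700000e-03] 1726 2.06
collar top [121.9 122.5 123.1]
body top [176.4 177.4 178.2]
clk 19.35 p [511.1 -91.4 139.3] xang 5.34 zax [-0.072  0.004 -0.997] F [-5.3  0.8 20.1] grip 23.2
```

View pics/r_crop.png

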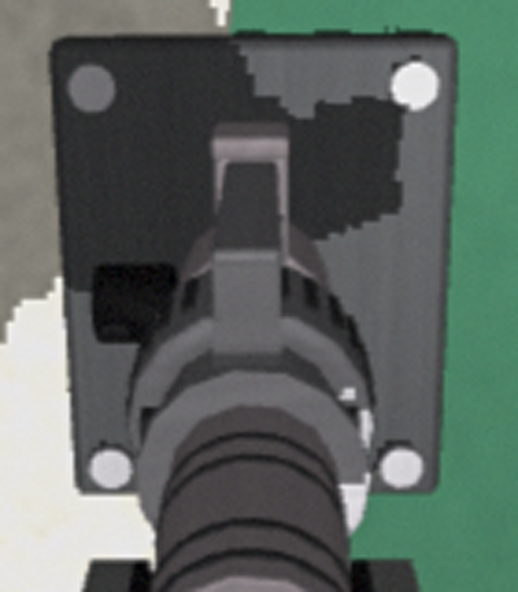

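Emit:
drive_tool:
  rows:
    - {"tx": 0.0,"ty": 0,"tz": 0.04,"yaw": 0}
    - {"tx": 0.0,"ty": 0,"tz": 0.08,"yaw": 0}
    - {"tx": 0.0,"ty": 0,"tz": 0.08,"yaw": 0}

```text
clock: 19.73
eef_pos: [512.0, -91.2, 137.3]
tool_rot: [-0.003, 0.998, 0.046, -0.034]
ft_force: [-1.5, 0.8, 12.8]
grip_width: 23.6
```

Emit:
drive_tool:
  rows:
    - {"tx": 0.0,"ty": 0,"tz": 0.03,"yaw": 0}
    - {"tx": 0.0,"ty": 0,"tz": 0.06,"yaw": 0}
    - {"tx": 0.0,"ty": 0,"tz": 0.06,"yaw": 0}

```text
clock: 20.1
eef_pos: [512.2, -91.2, 137.2]
tool_rot: [-0.003, 0.998, 0.047, -0.035]
ft_force: [-2.8, 0.4, 13.6]
grip_width: 23.3
```

```bash
python3 -c "
from h import *
nozfit('s_wrist',512,-91,115); shift(None)
d=load('pics/s_wrist.npz'); im=d['img'][:,:,::-1][90:250,250:390]; cv2.imwrite('pics/s_crop.png',cv2.resize(im,None,fx=3.7,fy=3.7,interpolation=cv2.INTER_CUBIC))
"
```

```text
tcp [512.2 -91.2 137.3]
axis at collar,tilt [ 5.126566e+02 -9.139210e+01  1.540000e-02 -1.700000e-03] 1660 2.02
collar top [114.  119.5 120.5]
body top [174.4 175.3 176.1]
clk 20.15 p [512.2 -91.2 137.3] xang 5.36 zax [-0.069  0.003 -0.998] F [-4.3 -0.  14.1] grip 23.6
```

View pics/s_crop.png

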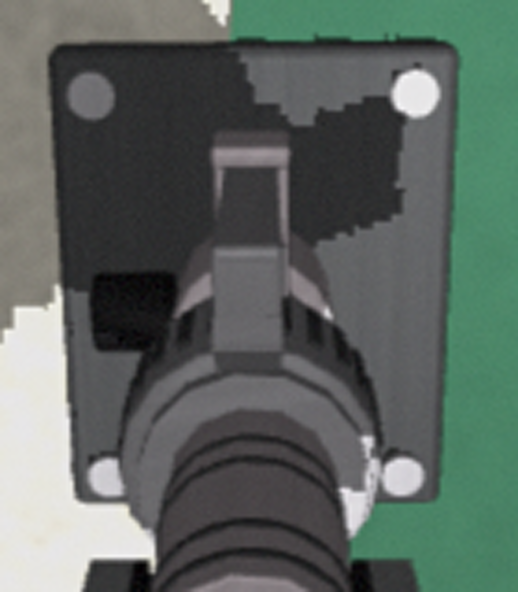

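The sleeve has sprung forward: its edge is at z≈114, directly under the collar. I'll relax by 2 mm and open.

Emit:
drive_tool:
  rows:
    - {"tx": 0.0,"ty": 0,"tz": -0.1,"yaw": 0}
    - {"tx": 0.0,"ty": 0,"tz": -0.2,"yaw": 0}
    - {"tx": 0.0,"ty": 0,"tz": -0.25,"yaw": 0}
    - {"tx": 0.0,"ty": 0,"tz": -0.25,"yaw": 0}

```text
clock: 20.65
eef_pos: [511.2, -91.1, 137.4]
tool_rot: [-0.003, 0.998, 0.047, -0.035]
ft_force: [-2.3, -0.2, 7.6]
grip_width: 23.5
```

Emit:
drive_tool:
  rows:
    - {"tx": 0,"ty": 0,"tz": 0,"yaw": 0}
    - {"tx": 0,"ty": 0,"tz": 0,"yaw": 0}
    - {"tx": 0,"ty": 0,"tz": 0,"yaw": 0}
    - {"tx": 0,"ty": 0,"tz": 0,"yaw": 0}
    - {"tx": 0,"ty": 0,"tz": 0,"yaw": 0}
    - {"tx": 0,"ty": 0,"tz": 0,"yaw": 0}
  claw: 0.8

```text
clock: 21.4
eef_pos: [510.5, -90.6, 136.7]
tool_rot: [-0.003, 0.998, 0.047, -0.036]
ft_force: [0.2, -0.6, 0.2]
grip_width: 68.3
```

```bash
python3 -c "
from h import *
nozfit('t_wrist',512,-91,118); shift(None)
"
```

```text
tcp [510.5 -90.6 136.7]
axis at collar,tilt [ 5.097877e+02 -9.164640e+01 -5.760000e-02 -4.400000e-03] 2111 1.3
collar top [123.1 124.  124.7]
body top [177.  178.6 179.2]
clk 21.45 p [510.5 -90.6 136.7] xang 5.38 zax [-0.072  0.003 -0.997] F [-0.4  0.1  0.5] grip 68.3
```

View pics/t_wrist.png

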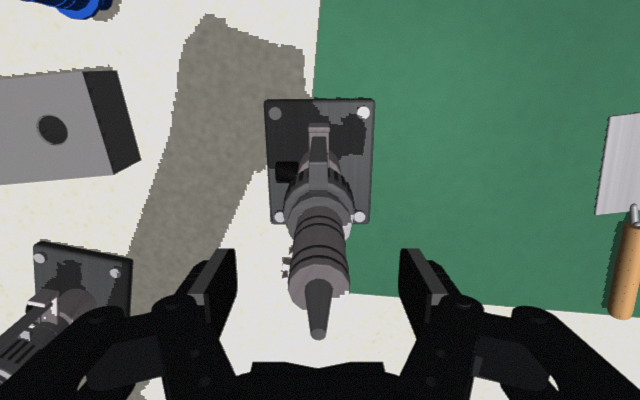

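Emit:
drive_tool:
  rows:
    - {"tx": -0.05,"ty": 0,"tz": -1,"yaw": 0}
    - {"tx": -0.2,"ty": 0,"tz": -3,"yaw": 0}
    - {"tx": -0.45,"ty": 0,"tz": -6,"yaw": 0}
    - {"tx": -0.7,"ty": 0,"tz": -9.5,"yaw": 0}
    - {"tx": -0.95,"ty": 0,"tz": -13,"yaw": 0}
    - {"tx": -0.95,"ty": 0,"tz": -13,"yaw": 0}
    - {"tx": -0.95,"ty": 0,"tz": -13,"yaw": 0}

```text
clock: 22.32
eef_pos: [510.3, -91.8, 267.1]
tool_rot: [-0.003, 0.998, 0.047, -0.036]
ft_force: [-0.5, -0.3, -0.6]
grip_width: 68.1
```

Run:
```python
from h import *
from workcell import vision
from scipy.optimize import least_squares
for n in ["wrist","scene","top"]:
    d=vision.get_image(n); np.savez(f"pics/u_{n}.npz",**d); cv2.imwrite(f"pics/u_{n}.png",d["img"][:,:,::-1])
    s=pts(d).reshape(-1,3); s=s[np.hypot(s[:,0]-510,s[:,1]+91)<32]
    e=d["extrinsics"][:3,3]
    b=s[(s[:,2]>127)&(s[:,2]<172)&(np.hypot(s[:,0]-510,s[:,1]+91)<18)]
    def res(q):
        a=np.array([q[2],q[3],1]); a/=np.linalg.norm(a); v=b-np.array([q[0],q[1],118]); return np.linalg.norm(np.cross(v,a),axis=1)-13
    f=least_squares(res,[512,-91,0,0],loss='soft_l1'); q=f.x; print(n,len(b),np.round(q,3),"grip pt",np.round(q[:2]+36*q[2:],1),np.std(f.fun).round(2))
    r=np.hypot(s[:,0]-512,s[:,1]+91)
    m=(r>18.5)&(r<20.5)&(s[:,2]>85)&(s[:,2]<120)&(s[:,0]<515); print(" sleeve top",m.sum(),np.round(np.percentile(s[m,2],[50,75,90]),1))
    m=(s[:,2]>119)&(s[:,2]<126)&(r>14.5)&(r<18)&(s[:,0]<515); print(" collar top",m.sum(),np.round(np.median(s[m,2]),1) if m.sum() else '')
    m=(s[:,2]>195); print(" tip",np.round(s[m].mean(0),1) if m.sum() else '')
d=load("pics/u_scene.npz"); im=d['img'][:,:,::-1][120:240,250:370]; cv2.imwrite('pics/u_crop.png',cv2.resize(im,None,fx=5,fy=5,interpolation=cv2.INTER_CUBIC))
shift(None)
```

```text
wrist 492 [ 5.09619e+02 -9.15900e+01 -5.50000e-02 -6.00000e-03] grip pt [507.6 -91.8] 0.26
 sleeve top 44 [113.9 114.3 114.7]
 collar top 87 123.5
 tip [529.9 -88.2 372.9]
scene 106 [ 5.12239e+02 -9.24360e+01 -8.40000e-02  6.00000e-03] grip pt [509.2 -92.2] 1.87
 sleeve top 17 [ 98.1 106.9 113.6]
 collar top 7 123.1
 tip [517.4 -72.6 456.7]
top 13 [ 5.06203e+02 -9.09560e+01  4.00000e-02 -1.80000e-02] grip pt [507.7 -91.6] 1.22
 sleeve top 10 [114.6 115.2 116.3]
 collar top 9 123.9
 tip [509.5 -90.6 659.7]
clk 22.475 p [509.5 -91.7 265.8] xang 5.39 zax [-0.075  0.003 -0.997] F [ 0.4 -0.1 -0.1] grip 68.5
```

View pics/u_crop.png

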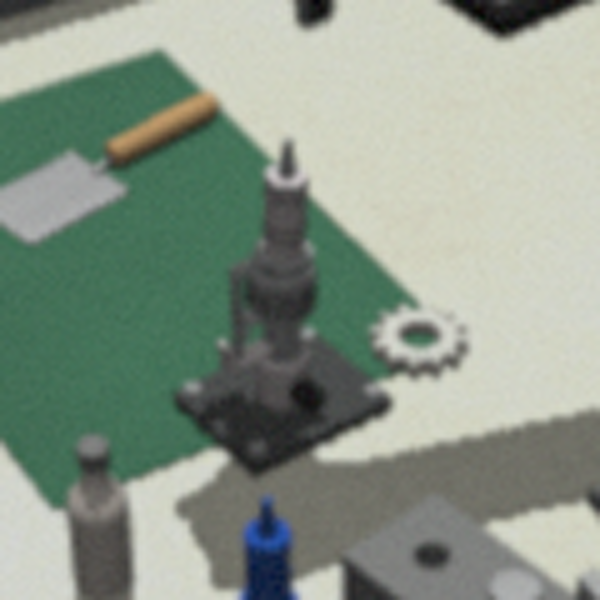

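View pics/u_wrist.png

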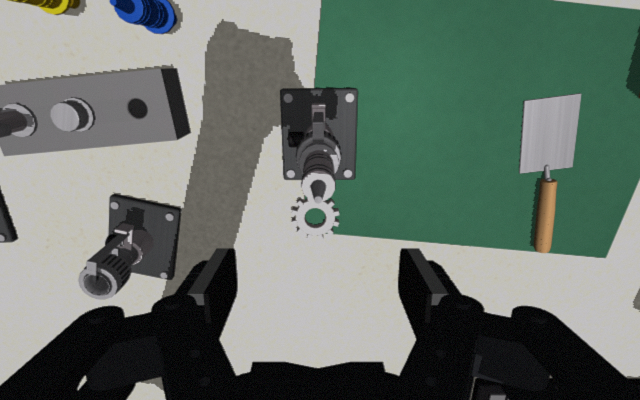

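```bash
python3 -c "
from workcell import env
print(env.hand_in())"
```

```text
the job is handed in; nothing more can be done
None
```

The nozzle is locked in the rightmost coupler, and I handed the job in at about 22.5 s; no verdict came back.

**What I did**
- **Sleeve:** I pulled it down to its stop and let go. It stayed back by about 13.8 mm with the gripper off and no force on the tool.
- **Nozzle:** I took it from the rack and lined it up to about 0.2 mm. I pushed it in small steps until the catch tripped, then let go. The push peaked at about 22 N in the readings I had, against the 35 N limit.

**Last checks, gripper clear**

| Check | Measured | Limit |
|---|---|---|
| Sleeve travel | about 0 mm (edge at z ≈ 114) | under 3 mm |
| Nozzle lean | about 0.055 rad | 0.12 rad |
| Grip point off the axis | about 4.5 mm | 8 mm |
| Valve travel, inferred | about 4 mm | over 2.5 mm |

- **Valve:** I could not see it directly. The travel comes from the collar sitting 2.5–3 mm above the rim.
- **Lean and offset:** These come from the wrist camera. The scene camera fitted the lean less well, at about 0.084 rad, still under the limit. The top camera had too few points to be useful.
- **Other things on the bench:** The pictures showed none of them moved, though I did not measure each one.

**What went wrong:** On the way to the rack, joint 7 ran up to its limit and left the tool tilted by about 0.07 rad. I therefore gripped the nozzle along the rack's row instead of across it, with the fingers part open to clear the blank, so it stayed upright in the gripper.

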